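# Load the cup drying box and set its fan

### The arm

A 6-joint arm with a two-finger parallel gripper is mounted at the origin on the work surface. World frame = base frame: x ahead of the robot, y to its left, z up, the work surface at z = 0. Lengths are in mm, angles in rad, forces in N, time in s.
With the tool pointing down it reaches from about 350 to 975 mm from the base axis. Payload 7.1 kg.
Tool frame: the origin (TCP) lies midway between the tips of the shut fingers; the grasp point (between the pads) lies 19 mm behind it; z points along the fingers, x is the direction in which the jaws open and shut, and the axes are right-handed (so a half turn about z gives the same grasp; the last joint's range is limited). The gripper opens to 88 mm and grips with 3 to 60 N. Pads are 20 mm wide; open, the fingers measure 115 mm over their backs; the gripper's body (75 mm by 178 mm) begins 61 mm behind the grasp point.
Start: joints at [-1.327, 0.423, 1.63, -0, 1.089, -0.019], TCP at [162.385, -603.52, 222.675] pointing down, gripper open.
Joint ranges: [-3, 3], [-0.9, 2.11], [0.09, 2.58], [-1.31, 4.45], [0.11, 2.69], [-2.54, 2.54]. Speed limits (rad/s): [2.39, 2.39, 3.01, 3.14, 3.14, 3.14].

### API

Orientations are given as a unit quaternion [x, y, z, w].
In Python, from cell import * gives the robot as it stands.
- The arm moves only by the tool arm_command, never from a script. Its argument "steps" is a list of rows, each a list of 2 entries, a list of its own where there are three numbers: the shift along the tool's x, y, z in units of 30 mm (1.0 is 30 mm), then the turn about the tool's z in units of 6 degrees (1.0 is 6 degrees). In form: [[[dx, dy, dz], yaw], ...]. A call has exactly 5 rows; each row shifts and turns the commanded pose from where the row before left it, along the tool's axes as they then stand; what a row does not reach is not made up. A row lasts 1/10 s, in which the tool goes at most 50 mm and 8.59 degrees, less where a joint would pass 70% of its speed; a pose out of reach is approached as far as the arm can. A call is refused whole if a number of a shift passes 1 or a number of a turn 1, either way. A call with a gripper value outside its range is refused whole. "grip" is the finger opening in mm, from 0 to 87.8, set as the call begins (left out, the last holds). The fingers move at their own pace and stop on an object; "newtons" is the grip in N (left out, the last holds). Time passes only in rows, so rows that do not move let the fingers close, or fill a call up. It gives the time, the measured TCP pose, the force and the opening at its end, in the units of the state.
- get_state(): the state, without advancing time (a new reading comes with each control period).
- snapshot(name): name is "side" or "top" or "wrist"; returns the picture (420x560x3 uint8, red, green, blue); there is no depth.
- camera_info(name): a dict with "K" (3x3 intrinsics, pixels), "R" (3x3) and "t" (3): a world point X has camera coordinates R X + t. Camera axes: x right, y down, z forward; pixel columns grow to the right and rows downward; lengths in mm; the calibration is good to about 2 mm. A picture is of the moment at which its call begins: read the wrist's pose just before it. camera_info takes no time and is no camera call; for the wrist camera it gives the pose at the moment of the call.
- hand_in(): hands the job in, once; it reports no verdict.
Trained networks look in the newest picture that a camera, given by its name, has taken for a name from the list of things; names that differ only in an ending like _2 or _b are one class to them, and where a whole thing is asked for, a point or a joint stands for the part that bears it (a point fixed in the world has none). Each returns a list of dicts, best first, with "p" (0 to 1); they miss things now and then, are a little off and sometimes report something else, mostly with a low value. They report only what shows in the picture. A call takes as long as a camera call. They do not tell look-alikes from the thing itself.
- boxes_of(query, camera): "bbox" ([left, top, width, height] in pixels, round what is visible of it).
The state is a dict: "t": time; "joint_pos": joint angles; "joint_velocities": joint speeds; "tau": joint torques, N m; "ee_pos": TCP position; "eef_rot": TCP orientation; "wrist_force": force on the tool from outside, world axes, zero at the start; "moment": the same for the moment, N m; "opening": opening from 0.0 (shut) to 1.0 (fully open).
Only numpy, scipy, OpenCV 4.12 (cv2) and the standard library are available. Lean on these libraries where they do the work, as an engineer would, in place of code of your own. Each camera call takes 0.05 s, during which the arm holds its last target.

### The job

Load the drying box with every handleless tea cup: pull the fan lever right back to its stop (the end nearest the robot), draw the bolt fully back, raise the lid to about upright, and stand all the cups upright on the chamber floor. Then shut the lid, push the bolt fully home through its keeper, and last of all set the fan lever in line with the brass index. Never raise the lid with the fan on or the bolt forward, and leave the index and the other things on the bench where they are.

Things in the scene. Friction and masses are not known exactly. Their poses are not given: they have to be found in the camera images.
- dryer: drying box, a fixed grey sheet-metal box 255 mm deep (x) by 290 mm wide (y) by 90 mm high, turned up to 0.12 rad on the bench. Origin on the bench under its middle; x points away from the robot, y to the left. Its front 90 mm (x -0.1275 to -0.0375) is a solid deck that carries the bolt; behind it is the open chamber under the lid. A low blue blower stands behind it (under 75 mm high)
- chamber_floor (a point): centre of the chamber floor, 20 mm above the bench, axes as the box's. The chamber is 159 mm in x (half on either side of this point), 278 mm in y, 70 mm deep, with 6 mm walls
- lid (a joint): angle of the bare aluminium lid, rad: 0 shut, grows as it opens upward to 1.75. Its hinge axis runs along the box's y at x = 0.1275, z = 0.09 in the box's frame (far upper edge); the lid is 165 mm from hinge to front edge, 290 mm wide, 10 mm thick, 350 g, and a stiff hinge (0.5 N m friction) keeps it where it is left
- lid_grip (a point): centre of the lid's handle, a black disc 28 mm across and 14 mm thick standing on edge on a short stem (flat faces to the box's +y and -y), 143 mm from the hinge axis towards the front edge, 40 mm above the lid's underside, 40 mm left of the middle. Held by its two faces from above it can pivot between the fingers as the lid turns; axes turn with the lid
- bolt (a joint): slide of the steel bolt on the deck along the box's +x, m: 0 fully drawn back towards the robot, 0.04 fully home in the keeper (a steel staple on the lid); friction 2 N, stays where it is left
- bolt_knob (a point): on the axis of the bolt's upright knob, 16 mm in diameter, its top 44 mm above the deck; this point is 28 mm above the deck (118 mm above the bench). The knob is 60 mm right of the box's middle; a guide block 26 mm high and 36 mm wide stands ahead of it, just before the lid's front edge, 10 mm from the knob when the bolt is home
- control: fan control, fixed grey block 130 mm (x) by 70 mm (y) by 50 mm high, left of the drying box, turned up to 0.15 rad; origin on the bench under its middle
- lever_pivot (a point): pivot of the fan lever, 60 mm above the bench over the middle of the control; axes as the control's, the hinge axis is its y
- fan_lever (a joint): angle of the fan lever, rad: 0 at its stop (fan off, leaning 0.8 rad from the vertical towards the robot, -x), grows as it swings away from the robot (vertical at 0.8) to 1.6; stays where it is left, 0.25 N m friction
- lever_knob (a point): centre of the lever's black disc knob, 28 mm across, 16 mm thick, flat faces to the control's +y and -y, 100 mm from the pivot; axes turn with the lever
- index (a joint): angle of the brass index, a thin pointer with a ball tip on the same axis as the lever, read on the same scale: the lever is in line with it when the two angles are equal (within 0.08 rad). Between 0.5 and 1.3; not to be touched
- index_tip (a point): centre of the index's 14 mm ball tip, 62 mm from the pivot axis and 21 mm to the right of the lever; axes turn with the index
- cup1: handleless white tea cup, open at the top, 52 mm across the rim and 45 mm high, 90 g, narrowing a little towards the foot; origin at the centre of its underside, z up out of its mouth. Two to four such cups are present (absent ones read None from the start)
- cup2: handleless white tea cup, open at the top, 52 mm across the rim and 45 mm high, 90 g, narrowing a little towards the foot; origin at the centre of its underside, z up out of its mouth. Two to four such cups are present (absent ones read None from the start)
- cup3: handleless white tea cup, open at the top, 52 mm across the rim and 45 mm high, 90 g, narrowing a little towards the foot; origin at the centre of its underside, z up out of its mouth. Two to four such cups are present (absent ones read None from the start)
- cup4: handleless white tea cup, open at the top, 52 mm across the rim and 45 mm high, 90 g, narrowing a little towards the foot; origin at the centre of its underside, z up out of its mouth. Two to four such cups are present (absent ones read None from the start)
- jar: small amber glass jar with a steel lid, 38 mm across, 55 mm high, among the cups; origin under its centre; to be left
- mug: white mug with a handle, 72 mm across, 80 mm high; origin under its centre; to be left
- bowl: white bowl 110 mm across, 45 mm high; origin under its centre; to be left
- teapot: white teapot about 110 mm across, 94 mm high, spout and handle reach 90 mm from the middle; origin under its centre; to be left
- brush: hand brush, about 200 mm long, lying flat on the bench between the robot and the drying box; to be left
Mind the look-alikes: they are no part of the job. What is shaped like the cup1 but purple or red is not meant. Leave any red look-alike of the control alone.

How it is judged:
By the outcome, as a careful person would: the job done as asked, in the order asked, and still so for the second after the job is handed in, with the robot touching nothing.
Of cup1, cup2, cup3, cup4 only 2 to 4 are there at a start; the rules pass over those that are not, and their reading is None.
At some moment in a run one of cup1, cup2, cup3, cup4 may be knocked a few centimetres aside while the robot is not near it.
It also fails if it takes over 210 s, if anything falls off the work surface, if the arm or the gripper's body presses on something with over 40 N, if the wrist force passes 120 N, or if a joint passes its speed limit or range.

## Working session

There is one attempt and no reset: what is moved stays moved. The work goes in short steps, Python scripts to look and compute and a tool call to move; the robot and the scene stay as the last step left them, time stands still between calls to the robot, and variables do not carry over. Pictures are saved under pics/ and viewed, and the job is handed in when it is done.

Besides the shell and the picture viewer there is one more tool, called after ">>>" by a JSON object that holds its "name" and its "arguments", one argument or row to a line. arm_command: Moves the arm, as the interface text tells. Its arguments: {"type":"object","properties":{"steps":{"type":"array","items":{"type":"array"}},"grip":{"type":"number"},"newtons":{"type":"number"}},"required":["steps"]}

```bash
ls; mkdir -p pics
python3 - <<'E'
from cell import *
import cv2
for n in ("top","side","wrist"):
    im=snapshot(n); cv2.imwrite(f"pics/{n}0.png",im[:,:,::-1])
    c=camera_info(n); print(n,c)
s=get_state();print(s)
E
```

```text
pics
top {'K': array([[426.63977667,   0.        , 283.94422918],
       [  0.        , 426.63977667, 211.68053261],
       [  0.        ,   0.        ,   1.        ]]), 'R': array([[ 1.82577889e-02, -9.99823589e-01,  4.40956249e-03],
       [-9.79165322e-01, -1.87722974e-02, -2.02195135e-01],
       [ 2.02242244e-01, -6.26054588e-04, -9.79335327e-01]]), 't': array([ -85.80962586,  536.03106849, 1085.76630849])}
side {'K': array([[384.90214833,   0.        , 281.6891187 ],
       [  0.        , 384.90214833, 203.4905608 ],
       [  0.        ,   0.        ,   1.        ]]), 'R': array([[-0.95230286, -0.30470688,  0.01652203],
       [-0.17422789,  0.49846888, -0.8492193 ],
       [ 0.25052725, -0.81159256, -0.52778178]]), 't': array([436.83953076, 212.45936641, 955.13147822])}
wrist {'K': array([[293.37099647,   0.        , 279.92871494],
       [  0.        , 293.37099647, 205.66847399],
       [  0.        ,   0.        ,   1.        ]]), 'R': array([[ 2.59454883e-01, -9.65755220e-01, -1.36670566e-04],
       [-9.25420662e-01, -2.48659272e-01,  2.85946088e-01],
       [-2.76187911e-01, -7.40636309e-02, -9.58245697e-01]]), 't': array([-623.67593157,  -35.12385507,  390.35204766])}
{'t': 0.15, 'joint_pos': array([-1.32701968e+00,  4.23684204e-01,  1.63051410e+00, -3.05699635e-05,
        1.08859534e+00, -1.90120708e-02]), 'joint_velocities': array([-0.00029926, -0.00020391, -0.00244024, -0.00087412,  0.00068116,
       -0.00016803]), 'tau': array([-4.56149064e-04, -5.44984996e+01, -2.73918414e+01,  6.44087512e-02,
        2.03953392e-02, -6.23211349e-05]), 'ee_pos': array([ 162.26279843, -603.11565432,  222.06860218]), 'eef_rot': array([ 7.93658549e-01, -6.08363170e-01, -4.77992056e-04, -3.63730146e-04]), 'wrist_force': array([-0.32658395, -0.75031461,  0.285767  ]), 'moment': array([ 0.00417716, -0.02874901, -0.01663569]), 'opening': 0.9950621582131404}
```

View pics/top0.png

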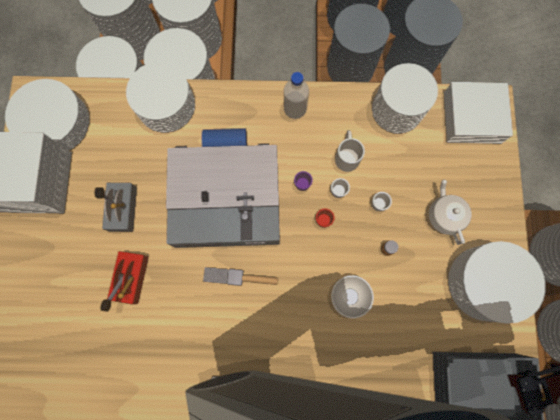

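View pics/side0.png

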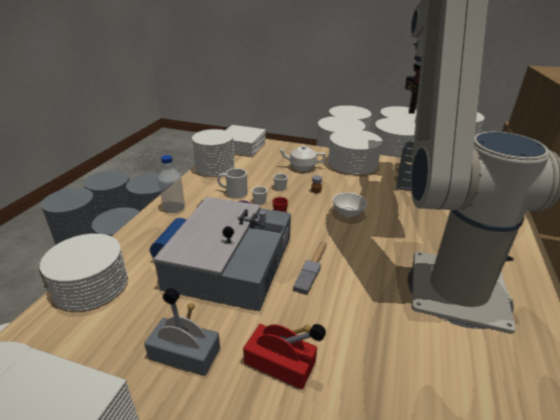

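View pics/wrist0.png

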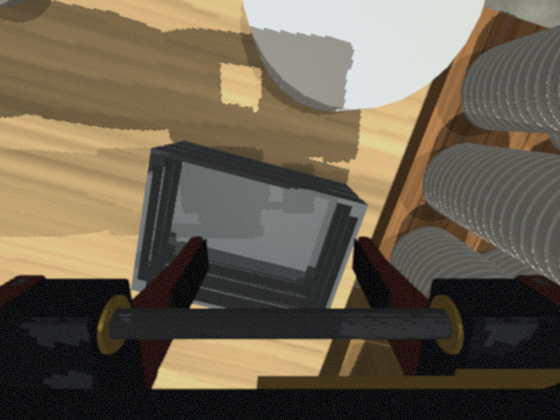

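The top view shows the dryer around (222,195), the grey control at (119,207) and the red look-alike at (127,277). Two white cups stand at (340,187) and (382,202), with purple and red decoys at (303,181) and (324,217). I'll zoom in to pick out corners.

```bash
cat > h.py <<'E'
import numpy as np, cv2
from scipy.spatial.transform import Rotation as Ro
from scipy.optimize import least_squares
CI={'top':dict(K=np.array([[426.63977667,0,283.94422918],[0,426.63977667,211.68053261],[0,0,1]]),R=np.array([[1.82577889e-02,-9.99823589e-01,4.40956249e-03],[-9.79165322e-01,-1.87722974e-02,-2.02195135e-01],[2.02242244e-01,-6.26054588e-04,-9.79335327e-01]]),t=np.array([-85.80962586,536.03106849,1085.76630849])),
'side':dict(K=np.array([[384.90214833,0,281.6891187],[0,384.90214833,203.4905608],[0,0,1]]),R=np.array([[-0.95230286,-0.30470688,0.01652203],[-0.17422789,0.49846888,-0.8492193],[0.25052725,-0.81159256,-0.52778178]]),t=np.array([436.83953076,212.45936641,955.13147822]))}
def proj(c,X):
    c=CI[c] if isinstance(c,str) else c
    p=(c['R']@np.atleast_2d(X).T+c['t'][:,None]); q=c['K']@p
    return (q[:2]/q[2]).T
def onz(c,uv,z):
    c=CI[c] if isinstance(c,str) else c
    d=c['R'].T@np.linalg.solve(c['K'],[uv[0],uv[1],1.]); o=-c['R'].T@c['t']
    return o+d*(z-o[2])/d[2]
def tri(obs):
    f=lambda X: np.concatenate([proj(c,X)[0]-uv for c,uv in obs])
    r=least_squares(f,[600,0,50]); return r.x,f(r.x)
def fr(x,y,a,P):
    P=np.atleast_2d(np.array(P,float)); c,s=np.cos(a),np.sin(a)
    return np.c_[x+c*P[:,0]-s*P[:,1],y+s*P[:,0]+c*P[:,1],P[:,2]]
E
python3 - <<'E'
import cv2
t=cv2.imread('pics/top0.png');s=cv2.imread('pics/side0.png')
def crop(im,x,y,w,h,k,n):
    c=cv2.resize(im[y:y+h,x:x+w],None,fx=k,fy=k,interpolation=cv2.INTER_CUBIC)
    for i in range(0,w,20): cv2.putText(c,str(x+i),(i*k,8),0,.3,(0,0,255)); cv2.line(c,(i*k,10),(i*k,14),(0,0,255))
    for i in range(0,h,20): cv2.putText(c,str(y+i),(0,i*k+4),0,.3,(0,0,255)); cv2.line(c,(20,i*k),(25,i*k),(0,0,255))
    cv2.imwrite(n,c)
crop(t,90,120,200,140,4,'pics/t1.png')
crop(s,130,180,180,145,4,'pics/s1.png')
crop(s,130,270,200,120,4,'pics/s2.png')
crop(t,280,130,200,140,4,'pics/t2.png')
E
python3 - <<'E'
from cell import *
for c in("top","side"):
  for q in ["cup1","dryer","control","lid_grip","bolt_knob","lever_knob","index_tip"]:
    print(c,q,[(d['bbox'],round(d['p'],2)) for d in boxes_of(q,c)][:5])
E
```

```text
top cup1 [([329.6, 177.1, 18.7, 19.1], 0.84), ([374.6, 191.4, 16.7, 17.4], 0.8), ([314.0, 207.5, 18.1, 19.2], 0.57), ([294.8, 172.5, 15.5, 18.8], 0.56)]
top dryer [([170.0, 130.7, 109.7, 118.2], 0.87)]
top control [([94.1, 177.3, 41.0, 57.3], 0.98), ([102.3, 252.2, 44.2, 58.2], 0.77)]
top lid_grip [([166.8, 145.4, 107.7, 66.1], 0.75)]
top bolt_knob []
top lever_knob [([101.6, 278.6, 21.3, 34.4], 0.65), ([97.3, 185.9, 14.9, 15.1], 0.59)]
top index_tip [([94.6, 180.3, 40.8, 52.9], 0.57), ([118.4, 277.5, 12.2, 17.5], 0.39)]
side cup1 [([275.1, 174.8, 15.1, 14.9], 0.75), ([251.6, 187.6, 14.5, 18.8], 0.66), ([273.6, 198.9, 13.3, 12.9], 0.6)]
side dryer [([146.6, 194.3, 146.7, 118.8], 0.55)]
side control [([243.2, 322.8, 81.7, 65.7], 0.88), ([143.9, 290.4, 76.0, 86.2], 0.79)]
side lid_grip [([149.9, 195.0, 111.4, 79.9], 0.56), ([151.1, 194.6, 139.5, 119.2], 0.31)]
side bolt_knob [([243.1, 210.0, 20.4, 17.8], 0.6), ([253.5, 187.3, 13.5, 18.4], 0.54)]
side lever_knob [([283.1, 322.1, 46.4, 25.2], 0.88), ([160.6, 287.3, 22.7, 40.6], 0.78)]
side index_tip [([188.9, 303.5, 3.4, 12.6], 0.62), ([293.8, 325.9, 15.5, 6.4], 0.38)]
```

View pics/t1.png

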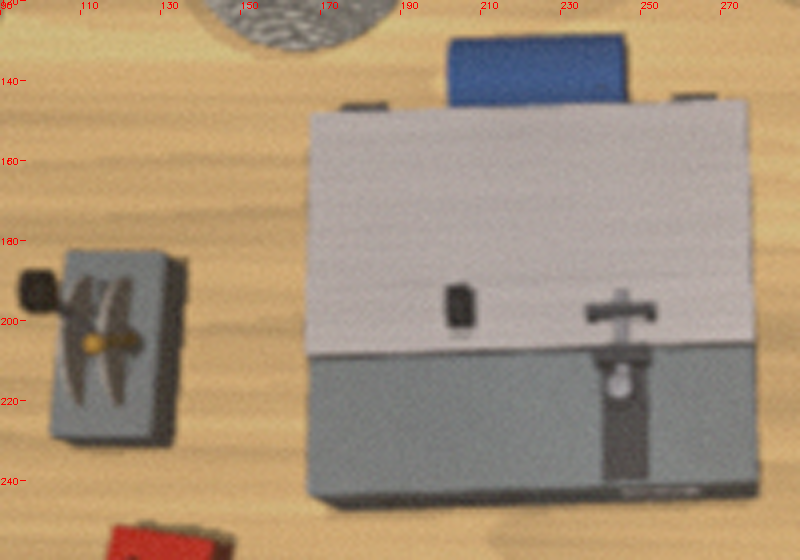

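View pics/s1.png

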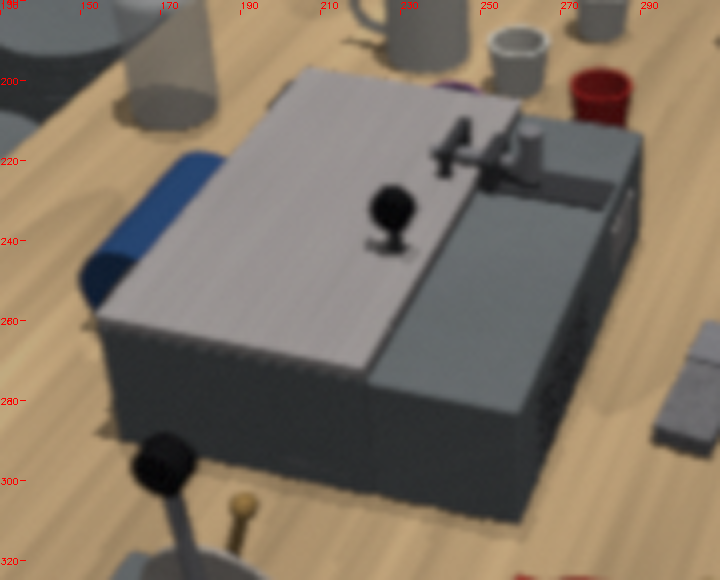

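View pics/s2.png

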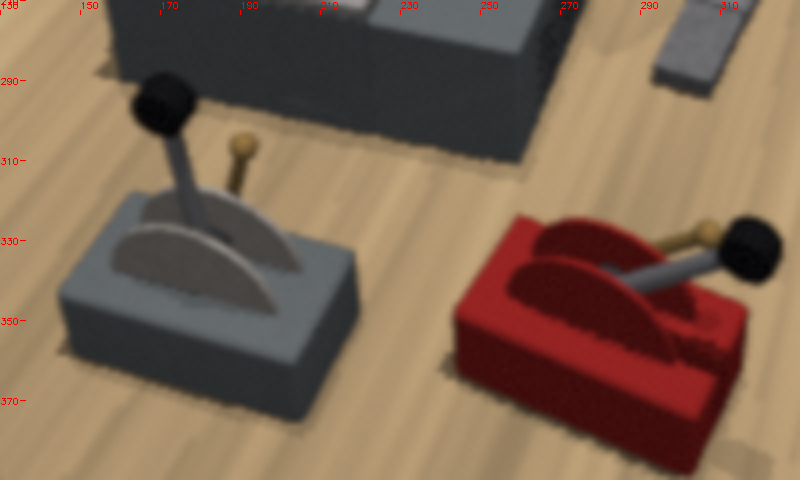

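View pics/t2.png

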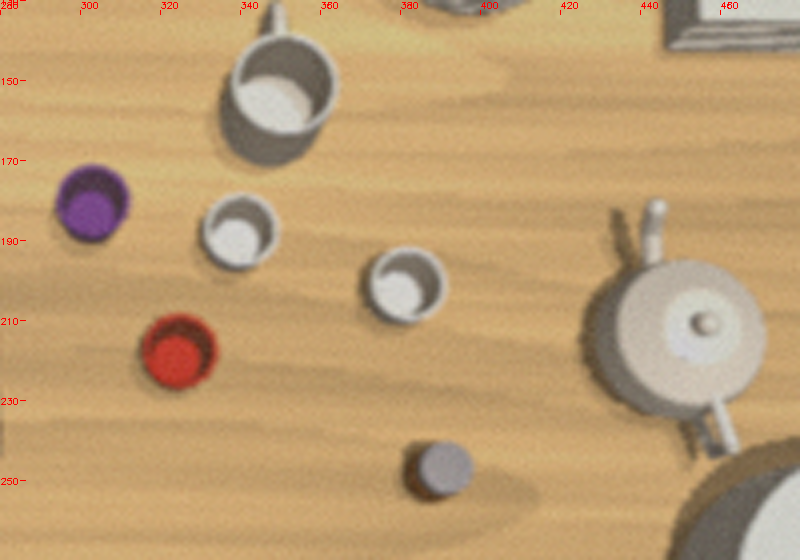

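```bash
cat > fit.py <<'E'
from h import *
D=[('top',(166.5,208.8),(-37.5,145,100)),('top',(167.8,148.5),(127.5,145,100)),('top',(276.8,145),(127.5,-145,100)),('top',(278.3,205.8),(-37.5,-145,100)),
('top',(167.3,243.3),(-127.5,145,90)),('top',(279.3,241),(-127.5,-145,90)),
('side',(259.8,283.5),(-127.5,145,90)),('side',(290.5,214.3),(-127.5,-145,90)),('side',(220.8,272.8),(-37.5,145,100)),('side',(154.5,259.3),(127.5,145,100)),('side',(207.5,196.8),(127.5,-145,100)),('side',(260.3,205.3),(-37.5,-145,100))]
C=[('top',(106.5,183),(65,35,50)),('top',(131.3,183.3),(65,-35,50)),('top',(128,230),(-65,-35,50)),('top',(103,229),(-65,35,50)),
('side',(145,343),(65,35,50)),('side',(163.8,318.3),(65,-35,50)),('side',(218.8,333),(-65,-35,50)),('side',(204.3,360.5),(-65,35,50))]
def fit(L,x0,lab):
    f=lambda p:np.concatenate([proj(c,fr(*p,P))[0]-uv for c,uv,P in L])
    r=least_squares(f,x0,loss='soft_l1'); print(lab,r.x.round(4));print(f(r.x).reshape(-1,2).round(1).tolist()); return r.x
d=fit(D,[600,100,0],'dryer'); c=fit(C,[600,400,0],'control')
for n,P in dict(bolt_home=(-87.5,-60,118),grip=(-15.5,40,130)).items(): print(n,fr(*d,P),proj('top',fr(*d,P)),proj('side',fr(*d,P)))
def back(X,p):
    q=X-np.array([p[0],p[1],0]);a=p[2];return np.array([np.cos(a)*q[0]+np.sin(a)*q[1],-np.sin(a)*q[0]+np.cos(a)*q[1],X[2]])
for n,a,b in (('lever',(99.8,192.8),(171.3,296)),('index',(113.3,205.8),(191,306.5)),('grip',(205,196.5),(228,232)),('bolttop',(244.8,214.5),(262.5,212))):
    X,e=tri([('top',a),('side',b)]); B=back(X,c if n in('lever','index') else d); print(n,X.round(1),e.round(1),'local',B.round(1), 'ang',np.arctan2(B[0],B[2]-60)+.8,np.hypot(B[0],B[2]-60))
for uv in ((339.8,187),(381.5,201.2),(303,180.5),(325,217)): 
    print('cup',onz('top',uv,45).round(1))
print('cup side',onz('side',(259.5,190.5),45),onz('side',(281,178),45))
print('jar',onz('top',(391.5,247),55),'mug',onz('top',(351,150.5),80))
E
python3 fit.py
```

```text
dryer [5.732904e+02 8.553420e+01 4.910000e-02]
[[-1.1, 0.5], [-0.8, -0.3], [-0.2, 0.2], [0.1, 0.2], [-1.8, 1.4], [0.1, 0.2], [-0.2, -1.1], [0.8, -2.1], [-0.1, -1.6], [-0.8, -1.5], [-1.0, -0.9], [0.2, -0.9]]
control [5.444697e+02 3.759661e+02 7.400000e-03]
[[-1.3, -0.1], [-0.3, -0.1], [-1.1, 0.4], [-2.5, 1.1], [-1.2, -1.0], [-0.3, -2.9], [1.6, -1.9], [0.1, -0.4]]
bolt_home [[488.84076039  21.31188757 118.        ]] [[244.96508233 224.89651787]] [[268.87381172 218.03206311]]
grip [[555.8458241  124.72523988 130.        ]] [[204.34055245 196.99398296]] [[228.25491356 231.54538634]]
lever [554.4 375.5 157. ] [ 0.1  0.2 -0.2 -0.1] local [  9.9  -0.6 157. ] ang 0.9019415557633857 97.52150767827135
index [530.3 355.2 117.6] [ 0.1  0.5 -0.3 -0.1] local [-14.3 -20.7 117.6] ang 0.5566826269363427 59.36488531567301
grip [557.5 123.5 127.5] [ 0.   0.1 -0.1 -0. ] local [-13.9  38.7 127.5] ang 0.5965202641623865 68.9488315801723
bolttop [509.7  20.7 132.7] [ 0.2  1.1 -1.2 -0.3] local [-66.7 -61.7 132.7] ang 0.057211879477917504 98.65000785256268
cup [ 611.4 -227.1   45. ]
cup [ 573.7 -340.    45. ]
cup [ 627.8 -126.4   45. ]
cup [ 527.1 -186.5   45. ]
cup side [ 607.35936535 -222.88353212   45.        ] [ 567.41157951 -329.37890054   45.        ]
jar [ 448.06614028 -360.49407207   55.        ] mug [ 704.19432922 -253.39154427   80.        ]
```

```bash
cat >> h.py <<'E'
def st():
    import cell; s=cell.get_state(); return s
def plan(x=None,y=None,z=None,yaw=None,step=28.,s=None,start=None):
    """yaw = world angle of tool x axis (mod pi)"""
    s=s or st(); R=Ro.from_quat(s['eef_rot']).as_matrix(); p=np.array(s['ee_pos'])
    cy=np.arctan2(R[1,0],R[0,0]); dy=0 if yaw is None else (yaw-cy+np.pi/2)%np.pi-np.pi/2
    tgt=np.array([p[i] if v is None else v for i,v in enumerate((x,y,z))])
    d=tgt-p
    # tool z down: tool turn about tool z = -world yaw
    a=-np.degrees(dy)/6
    loc=R.T@d/30
    print('t',round(s['t'],1),'pos',p.round(1),'yaw',round(cy,3),'q1,q6',np.array(s['joint_pos'])[[0,5]].round(2),'F',s['wrist_force'].round(1),'open',round(s['opening']*87.8,1))
    print(' tool-axis total units (no turn)',loc.round(3),' turn units',round(a,3),'tilt',R[:,2].round(3))
    return loc,a
E
python3 - <<'E'
from h import *
from cell import *
s=get_state();R=Ro.from_quat(s['eef_rot']).as_matrix();print(R.round(3))
c=camera_info('wrist');o=-c['R'].T@c['t'];print('cam in tool',R.T@(o-s['ee_pos']),(c['R']@R).round(3))
plan(554,375,230,np.pi/2)
E
```

```text
[[ 0.26  -0.966  0.   ]
 [-0.966 -0.26  -0.   ]
 [ 0.    -0.    -1.   ]]
cam in tool [  -1.0173112   -77.72862081 -161.92666372] [[ 1.     0.    -0.001]
 [-0.001  0.958 -0.286]
 [ 0.001  0.286  0.958]]
t 0.8 pos [ 162.4 -603.5  222.7] yaw -1.308 q1,q6 [-1.33 -0.02] F [ 0.9  0.4 -0.5] open 88.0
 tool-axis total units (no turn) [-28.107 -21.079  -0.244]  turn units 2.51 tilt [ 0. -0. -1.]
```

```bash
cat >> h.py <<'E'
def path(wps,per=27.,s=None,turnmax=.95):
    """wps: list of (x,y,z,yaw); yaw absolute unwrapped target. prints calls of 5 rows"""
    s=s or st(); R=Ro.from_quat(s['eef_rot']).as_matrix(); p=np.array(s['ee_pos'],float); yaw=np.arctan2(R[1,0],R[0,0])
    print('t',round(s['t'],1),'pos',p.round(1),'yaw',round(yaw,3),'q',s['joint_pos'].round(2),'F',s['wrist_force'].round(1),'open',round(s['opening']*87.8,1))
    rows=[]
    for x,y,z,w in wps:
        tgt=np.array([x,y,z],float)
        w=yaw if w is None else yaw+((w-yaw+np.pi)%(2*np.pi)-np.pi)
        d=tgt-p; n=0
        tu=-np.degrees(w-yaw)/6
        n=max(1,int(np.ceil(max(np.abs(d).max()/per,abs(tu)/turnmax, np.linalg.norm(d)/48))))
        for i in range(n):
            k=n-i
            dd=(tgt-p)/k; c,s_=np.cos(yaw),np.sin(yaw)
            # tool x=(c,s,0), y=(s,-c,0), z=(0,0,-1)
            l=np.array([c*dd[0]+s_*dd[1], s_*dd[0]-c*dd[1], -dd[2]])/30
            l=l.clip(-1,1).round(2); t=round(-np.degrees(w-yaw)/6/k,2)
            dd=30*np.array([c*l[0]+s_*l[1],s_*l[0]-c*l[1],-l[2]])
            p=p+dd; yaw-=np.radians(6*t); rows.append([[float(v)+0. for v in l],t])
    while len(rows)%5: rows.append([[0,0,0],0])
    for i in range(0,len(rows),5): print(str(rows[i:i+5]).replace(' ','').replace('.0,',',').replace('.0]',']'))
E
python3 - <<'E'
from h import *
path([(480,-230,225,0.1),(530,375,225,np.pi/2)])
E
```

```text
t 0.8 pos [ 162.4 -603.5  222.7] yaw -1.308 q [-1.33  0.42  1.63  0.    1.09 -0.02] F [ 0.9  0.4 -0.5] open 88.0
[[[-0.62,-0.9,-0.01],np.float64(-0.9)],[[-0.53,-0.95,0],np.float64(-0.9)],[[-0.44,-1,-0.01],np.float64(-0.9)],[[-0.34,-1,0],np.float64(-0.9)],[[-0.24,-1,-0.01],np.float64(-0.9)]]
[[[-0.14,-1,0],np.float64(-0.89)],[[-0.04,-1,-0.01],np.float64(-0.9)],[[0.07,-1,0],np.float64(-0.89)],[[0.17,-1,-0.01],np.float64(-0.9)],[[0.28,-1,0],np.float64(-0.89)]]
[[[0.38,-1,-0.01],np.float64(-0.9)],[[0.49,-1,0],np.float64(-0.89)],[[0.59,-1,-0.01],np.float64(-0.9)],[[0.7,-1,0],np.float64(-0.89)],[[0.81,-1,-0.01],np.float64(-0.9)]]
[[[0.16,-0.87,0],np.float64(-0.61)],[[0.22,-0.86,0],np.float64(-0.61)],[[0.27,-0.84,0],np.float64(-0.61)],[[0.32,-0.82,0],np.float64(-0.61)],[[0.37,-0.8,0],np.float64(-0.61)]]
[[[0.43,-0.77,0],np.float64(-0.61)],[[0.47,-0.75,0],np.float64(-0.61)],[[0.52,-0.71,0],np.float64(-0.61)],[[0.57,-0.68,0],np.float64(-0.61)],[[0.61,-0.64,0],np.float64(-0.61)]]
[[[0.65,-0.6,0],np.float64(-0.61)],[[0.68,-0.56,0],np.float64(-0.61)],[[0.72,-0.52,0],np.float64(-0.61)],[[0.75,-0.47,0],np.float64(-0.61)],[[0.78,-0.42,0],np.float64(-0.61)]]
[[[0.8,-0.37,0],np.float64(-0.61)],[[0.83,-0.32,0],np.float64(-0.61)],[[0.84,-0.26,0],np.float64(-0.61)],[[0.86,-0.21,0],np.float64(-0.61)],[[0.87,-0.15,0],np.float64(-0.61)]]
[[[0.88,-0.1,0],np.float64(-0.61)],[[0.88,-0.04,0],np.float64(-0.62)],[[0.88,0.01,0],np.float64(-0.61)],[[0,0,0],0],[[0,0,0],0]]
```

>>> {"name": "arm_command", "arguments": {
  "steps": [
    [[-0.6, -0.9, 0], -0.9],
    [[-0.5, -0.95, 0], -0.9],
    [[-0.45, -1, 0], -0.9],
    [[-0.35, -1, 0], -0.9],
    [[-0.25, -1, 0], -0.9]
  ],
  "grip": 40
}}

```text
t: 1.35
ee_pos: [266.8, -480.4, 222.8]
eef_rot: [0.915, -0.405, 0.0, 0.0]
wrist_force: [0.1, 0.9, 0.6]
opening: 0.584
```

>>> {"name": "arm_command", "arguments": {
  "steps": [
    [[-0.15, -1, 0], -0.9],
    [[-0.05, -1, 0], -0.9],
    [[0.05, -1, 0], -0.9],
    [[0.15, -1, 0], -0.9],
    [[0.3, -1, 0], -0.9]
  ]
}}

```text
t: 1.85
ee_pos: [365.5, -364.8, 222.9]
eef_rot: [0.984, -0.18, 0.0, 0.0]
wrist_force: [0.9, -0.2, 1.0]
opening: 0.453
```

>>> {"name": "arm_command", "arguments": {
  "steps": [
    [[0.4, -1, 0], -0.9],
    [[0.5, -1, 0], -0.9],
    [[0.6, -1, 0], -0.9],
    [[0.7, -1, 0], -0.9],
    [[0.8, -1, 0], -0.9]
  ]
}}

```text
t: 2.35
ee_pos: [480.3, -231.4, 222.9]
eef_rot: [0.999, 0.055, 0.0, 0.0]
wrist_force: [0.7, -0.2, 0.9]
opening: 0.45
```

>>> {"name": "arm_command", "arguments": {
  "steps": [
    [[0.15, -0.85, 0], -0.6],
    [[0.2, -0.85, 0], -0.6],
    [[0.25, -0.85, 0], -0.6],
    [[0.3, -0.8, 0], -0.6],
    [[0.35, -0.8, 0], -0.6]
  ]
}}

```text
t: 2.85
ee_pos: [487.4, -101.1, 222.8]
eef_rot: [0.978, 0.21, 0.0, 0.0]
wrist_force: [0.6, 0.0, 0.0]
opening: 0.454
```

>>> {"name": "arm_command", "arguments": {
  "steps": [
    [[0.4, -0.75, 0], -0.6],
    [[0.45, -0.75, 0], -0.6],
    [[0.5, -0.7, 0], -0.6],
    [[0.55, -0.7, 0], -0.6],
    [[0.6, -0.65, 0], -0.6]
  ]
}}

```text
t: 3.35
ee_pos: [496.1, 29.4, 222.9]
eef_rot: [0.933, 0.36, 0.0, 0.0]
wrist_force: [-0.4, 0.2, -0.2]
opening: 0.459
```

>>> {"name": "arm_command", "arguments": {
  "steps": [
    [[0.65, -0.6, 0], -0.6],
    [[0.7, -0.55, 0], -0.6],
    [[0.7, -0.5, 0], -0.6],
    [[0.75, -0.45, 0], -0.6],
    [[0.8, -0.4, 0], -0.6]
  ]
}}

```text
t: 3.85
ee_pos: [509.8, 160.9, 222.8]
eef_rot: [0.865, 0.502, 0.0, 0.0]
wrist_force: [0.4, -0.0, -0.5]
opening: 0.456
```

Run:
```python
from h import *
path([(500,376,240,np.pi/2)])
```

```text
t 3.9 pos [509.8 160.9 222.8] yaw 1.051 q [ 0.28  0.29  1.83 -0.    1.02 -0.77] F [ 0.4 -0.  -0.5] open 40.0
[[[0.76,-0.48,-0.07],np.float64(-0.62)],[[0.79,-0.43,-0.07],np.float64(-0.62)],[[0.81,-0.38,-0.07],np.float64(-0.62)],[[0.84,-0.33,-0.07],np.float64(-0.62)],[[0.85,-0.27,-0.07],np.float64(-0.62)]]
[[[0.87,-0.21,-0.07],np.float64(-0.62)],[[0.88,-0.16,-0.08],np.float64(-0.62)],[[0.9,-0.1,-0.07],np.float64(-0.63)],[[0,0,0],0],[[0,0,0],0]]
```

>>> {"name": "arm_command", "arguments": {
  "steps": [
    [[0.75, -0.5, -0.07], -0.62],
    [[0.8, -0.45, -0.07], -0.62],
    [[0.8, -0.4, -0.07], -0.62],
    [[0.85, -0.35, -0.07], -0.62],
    [[0.85, -0.25, -0.07], -0.62]
  ]
}}

```text
t: 4.35
ee_pos: [502.0, 296.3, 233.4]
eef_rot: [0.773, 0.635, 0.0, -0.0]
wrist_force: [0.2, 0.1, 0.4]
opening: 0.456
```

>>> {"name": "arm_command", "arguments": {
  "steps": [
    [[0.87, -0.2, -0.07], -0.62],
    [[0.9, -0.15, -0.07], -0.62],
    [[0.9, -0.1, -0.07], -0.62],
    [[0, 0, 0], 0],
    [[0, 0, 0], 0]
  ]
}}

```text
t: 4.85
ee_pos: [499.2, 376.4, 239.2]
eef_rot: [0.708, 0.706, -0.0, 0.0]
wrist_force: [-0.0, -0.8, 0.7]
opening: 0.455
```

```bash
cat > shot.py <<'E'
import sys,pickle,cv2
from cell import *
n,name=sys.argv[1:3]
c=camera_info(n); s=get_state(); im=snapshot(n); cv2.imwrite(f'pics/{name}.png',im[:,:,::-1]); pickle.dump((c,s),open(f'pics/{name}.pkl','wb'))
print(s['t'],s['ee_pos'].round(1),s['wrist_force'].round(1))
if len(sys.argv)>3:
    x,y,w,h,k=map(int,sys.argv[3:8]); c=cv2.resize(im[y:y+h,x:x+w,::-1],None,fx=k,fy=k,interpolation=cv2.INTER_CUBIC)
    for i in range(0,w,20): cv2.putText(c,str(x+i),(i*k,8),0,.3,(0,0,255)); cv2.line(c,(i*k,10),(i*k,14),(0,0,255))
    for i in range(0,h,20): cv2.putText(c,str(y+i),(0,i*k+4),0,.3,(0,0,255)); cv2.line(c,(20,i*k),(25,i*k),(0,0,255))
    cv2.imwrite(f'pics/{name}_z.png',c)
E
python3 shot.py wrist w1
```

```text
4.85 [499.2 376.4 239.2] [-0.  -0.8  0.7]
```

View pics/w1.png

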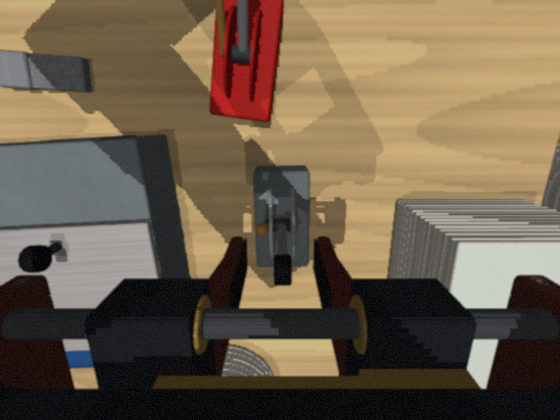

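Run:
```python
import cv2
im=cv2.imread('pics/w1.png');x,y,w,h,k=220,150,120,140,5
c=cv2.resize(im[y:y+h,x:x+w],None,fx=k,fy=k,interpolation=cv2.INTER_CUBIC)
c=cv2.convertScaleAbs(c,alpha=1.5,beta=20)
cv2.imwrite('pics/w1z.png',c[:600])
```

```text
(no output)
```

View pics/w1z.png

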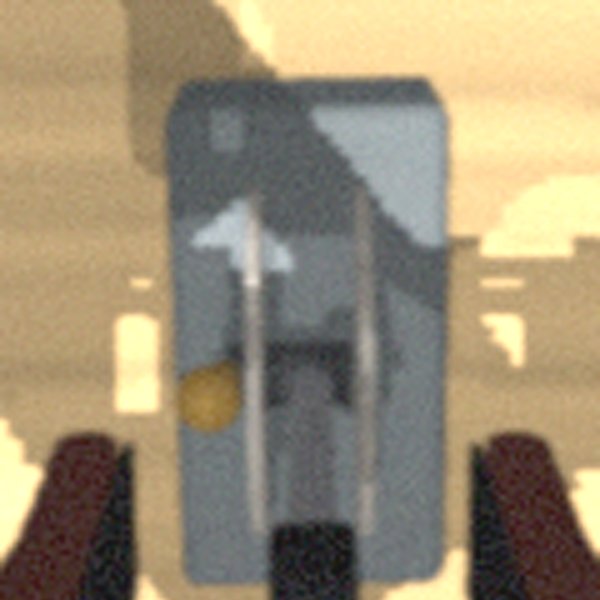

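```bash
cat > fit2.py <<'E'
from fit import *
import pickle
w,s=pickle.load(open('pics/w1.pkl','rb'))
C2=C+[(w,(253.6,171.6),(-65,-35,50)),(w,(309.2,171),(-65,35,50)),(w,(258,266.4),(65,-35,50)),(w,(308.6,266),(65,35,50))]
print('----')
fit(C2[8:],[540,375,0],'wristonly')
c=fit(C2,[540,375,0],'control')
X,e=tri([('top',(113.3,205.8)),('side',(191,306.5)),(w,(261.6,229.4))]);B=back(X,c);print('index',X,e.round(1),B,np.arctan2(B[0],B[2]-60)+.8)
# angle fit for index alone
def fi(a,L,r,yo): return np.concatenate([proj(k,fr(*c,(r*np.sin(a[0]-.8),yo,60+r*np.cos(a[0]-.8))))[0]-uv for k,uv in L])
for L in ([('top',(113.3,205.8))],[('side',(191,306.5))],[(w,(261.6,229.4))]):
    r=least_squares(fi,[.6],args=(L,62,-21));print('idx',r.x,fi(r.x,L,62,-21).round(1))
for L in ([('top',(99.8,192.8))],[('side',(171.3,296))]):
    r=least_squares(fi,[.8],args=(L,100,0));print('lev',r.x,fi(r.x,L,100,0).round(1))
E
python3 fit2.py | sed -n '/----/,$p'
```

```text
----
wristonly [5.449856e+02 3.796600e+02 1.580000e-02]
[[-1.1, -0.5], [1.3, -1.0], [-1.1, 1.5], [0.9, 1.0]]
control [5.446004e+02 3.783001e+02 1.380000e-02]
[[-2.3, -0.1], [-1.3, -0.3], [-1.8, 0.3], [-3.2, 1.1], [-2.0, 0.1], [-1.2, -1.9], [1.1, -1.2], [-0.4, 0.4], [-2.2, -0.9], [0.3, -1.3], [-2.2, 1.2], [-0.2, 0.8]]
index [529.54311774 357.14650214 118.26453992] [-0.8  0.7 -0.5  0.5 -0.7  0.1] [-15.34826655 -20.94342209 118.26453992] 0.5424276172740782
idx [0.57153404] [-1.1  0. ]
idx [0.52969751] [-0.   0.1]
idx [0.53716938] [-0.8  0. ]
lev [0.90302338] [-1.6 -0.2]
lev [0.87348957] [-0.1  0.3]
```

>>> {"name": "arm_command", "arguments": {
  "steps": [
    [[0, 0.9, 0], 0],
    [[0.04, 0.9, 0], 0],
    [[0, 0, 0.8], 0],
    [[0, 0, 0.8], 0],
    [[0, 0, 0.8], 0]
  ]
}}

```text
t: 5.4
ee_pos: [553.9, 375.8, 166.7]
eef_rot: [0.709, 0.705, -0.0, 0.0]
wrist_force: [0.6, -0.3, 0.2]
opening: 0.456
```

>>> {"name": "arm_command", "arguments": {
  "steps": [
    [[0, 0, 0.7], 0],
    [[0, 0, 0], 0],
    [[0, 0, 0], 0],
    [[0, 0, 0], 0],
    [[0, 0, 0], 0]
  ]
}}

```text
t: 5.9
ee_pos: [554.3, 377.6, 148.1]
eef_rot: [0.708, 0.706, 0.001, 0.0]
wrist_force: [-0.0, 0.7, 0.3]
opening: 0.457
```

```bash
python3 shot.py side s3 130 250 160 120 5; python3 shot.py wrist w2
```

```text
5.9 [554.3 377.6 148.1] [-0.   0.7  0.3]
5.95 [554.1 377.6 147.9] [ 0.3 -0.5  0.6]
```

View pics/s3_z.png

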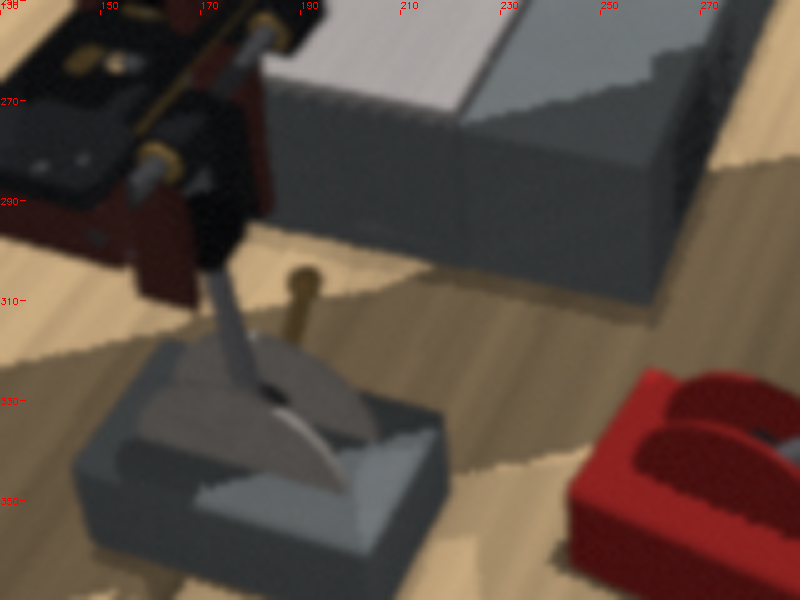

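View pics/w2.png

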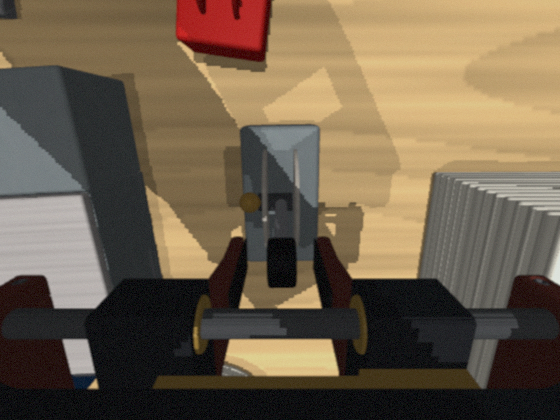

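>>> {"name": "arm_command", "arguments": {
  "steps": [
    [[0, 0, 0], 0],
    [[0, 0, 0], 0],
    [[0, 0, 0], 0],
    [[0, 0, 0], 0],
    [[0, 0, 0], 0]
  ],
  "grip": 5,
  "newtons": 15
}}

```text
t: 6.5
ee_pos: [553.5, 378.3, 146.6]
eef_rot: [0.708, 0.706, 0.001, -0.0]
wrist_force: [0.2, 4.5, -1.1]
opening: 0.182
```

>>> {"name": "arm_command", "arguments": {
  "steps": [
    [[0, -0.5, 0], 0],
    [[0, -0.47, 0.06], 0],
    [[0, -0.43, 0.12], 0],
    [[0, -0.4, 0.17], 0],
    [[0, 0, 0], 0]
  ]
}}

```text
t: 7.0
ee_pos: [497.1, 377.7, 135.5]
eef_rot: [0.708, 0.706, -0.001, -0.001]
wrist_force: [-4.1, 3.5, 3.9]
opening: 0.184
```

>>> {"name": "arm_command", "arguments": {
  "steps": [
    [[0, -0.38, 0.23], 0],
    [[0, -0.32, 0.25], 0],
    [[0, -0.2, 0.18], 0],
    [[0, -0.14, 0.15], 0],
    [[0, 0, 0], 0]
  ]
}}

```text
t: 7.5
ee_pos: [466.8, 377.3, 110.9]
eef_rot: [0.708, 0.706, -0.001, -0.001]
wrist_force: [-3.7, 2.1, 0.8]
opening: 0.181
```

```bash
python3 shot.py side s4 130 250 160 120 5
```

```text
7.5 [466.8 377.3 110.9] [-3.7  2.1  0.8]
```

View pics/s4_z.png

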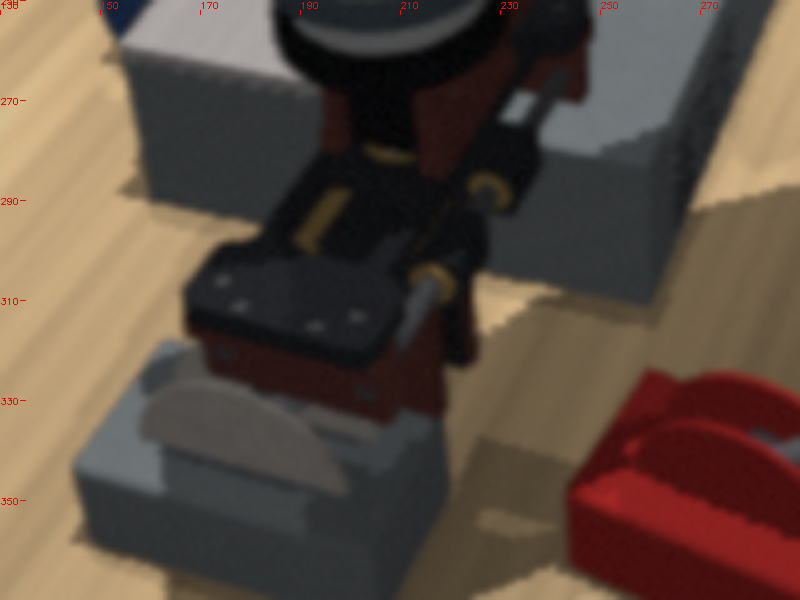

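>>> {"name": "arm_command", "arguments": {
  "steps": [
    [[0, -0.15, 0.15], 0],
    [[0, -0.1, 0.12], 0],
    [[0, 0, 0], 0],
    [[0, 0, 0], 0],
    [[0, 0, 0], 0]
  ]
}}

```text
t: 8.05
ee_pos: [463.1, 377.4, 105.4]
eef_rot: [0.708, 0.706, 0.001, 0.001]
wrist_force: [2.5, -4.0, 14.2]
opening: 0.182
```

>>> {"name": "arm_command", "arguments": {
  "steps": [
    [[0, 0, 0], 0],
    [[0, 0, 0], 0],
    [[0, 0, 0], 0],
    [[0, 0, -0.5], 0],
    [[0, 0, -1], 0]
  ],
  "grip": 40
}}

```text
t: 8.55
ee_pos: [459.3, 376.6, 147.4]
eef_rot: [0.708, 0.706, -0.003, -0.0]
wrist_force: [-0.6, -0.2, 0.7]
opening: 0.455
```

>>> {"name": "arm_command", "arguments": {
  "steps": [
    [[0, -0.5, -1], 0],
    [[-0.5, -1, -1], 0],
    [[-1, -0.5, 0], 0],
    [[-1, 0, 0], 0],
    [[-1, 0, 0], 0]
  ]
}}

```text
t: 9.05
ee_pos: [399.9, 272.2, 209.8]
eef_rot: [0.708, 0.707, 0.001, 0.0]
wrist_force: [-0.0, -0.2, -0.4]
opening: 0.456
```

```bash
python3 shot.py side s5 130 180 160 150 5; python3 shot.py top t5 90 120 200 140 4;python3 - <<'E'
from h import *
d=(573.3,85.5,.049)
X=fr(*d,(-66,-60,118))[0];print(X)
path([(X[0],X[1],190,np.pi/2+.049)])
E
```

```text
9.05 [399.9 272.2 209.8] [-0.  -0.2 -0.4]
9.1 [399.  268.6 209.3] [-1.9 -1.6 -0.3]
[510.3180408   22.33930957 118.        ]
t 9.2 pos [399.7 270.4 209.4] yaw 1.566 q [ 0.57  0.23  1.95 -0.    0.96 -1.  ] F [ 0.1  0.  -0.6] open 40.1
[[[-0.83,0.37,0.06],np.float64(-0.05)],[[-0.83,0.37,0.07],np.float64(-0.05)],[[-0.83,0.36,0.06],np.float64(-0.05)],[[-0.83,0.36,0.07],np.float64(-0.05)],[[-0.83,0.36,0.06],np.float64(-0.05)]]
[[[-0.83,0.35,0.07],np.float64(-0.05)],[[-0.84,0.35,0.06],np.float64(-0.05)],[[-0.84,0.34,0.07],np.float64(-0.05)],[[-0.84,0.34,0.06],np.float64(-0.06)],[[-0.84,0.33,0.07],np.float64(-0.05)]]
```

View pics/s5_z.png

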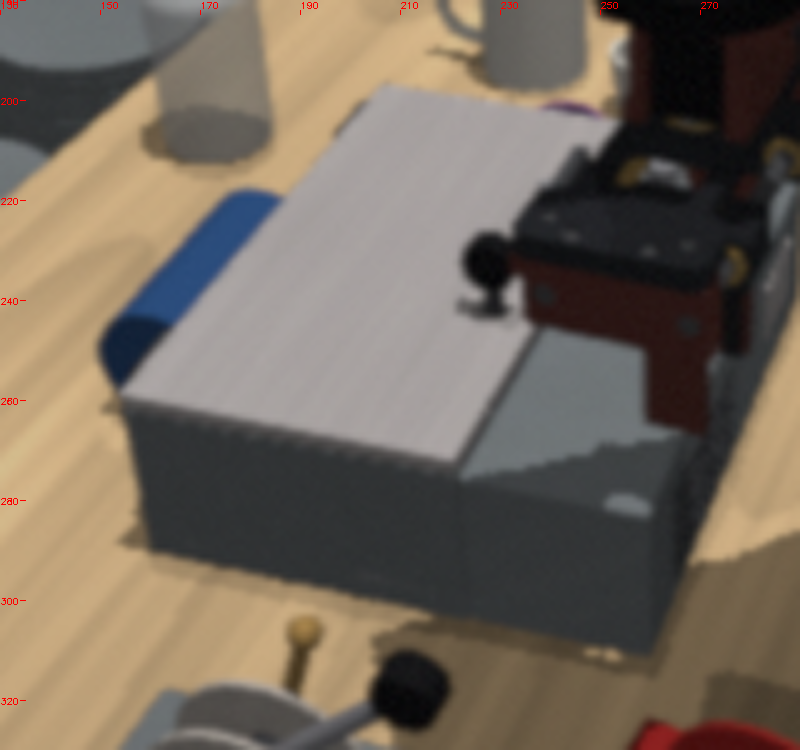

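View pics/t5_z.png

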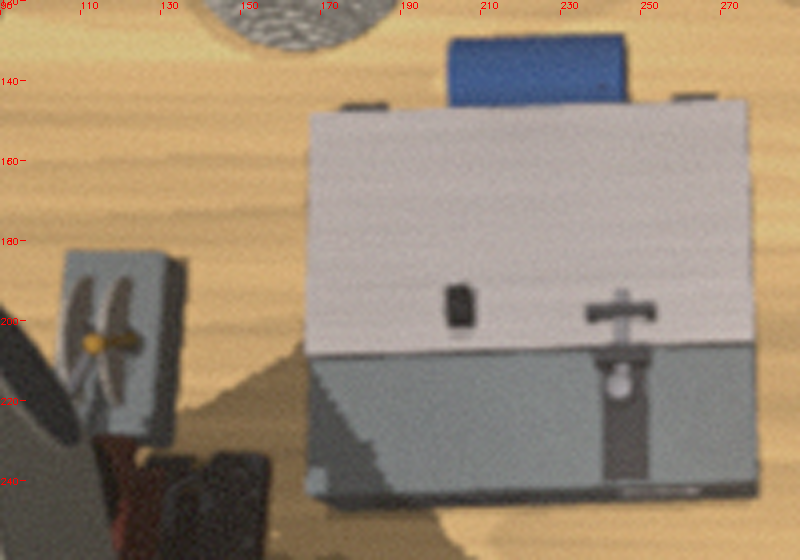

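Run:
```python
from h import *
c=(544.65,377.5,.014)
for a in (0,.05,.1): print(a,proj('side',fr(*c,(100*np.sin(a-.8),0,60+100*np.cos(a-.8)))))
```

```text
0 [[212.31149411 317.71352334]]
0.05 [[210.36262687 315.90992674]]
0.1 [[208.33107411 314.14939521]]
```

>>> {"name": "arm_command", "arguments": {
  "steps": [
    [[-0.85, 0.35, 0.07], -0.05],
    [[-0.85, 0.35, 0.07], -0.05],
    [[-0.85, 0.35, 0.07], -0.05],
    [[-0.85, 0.35, 0.07], -0.05],
    [[-0.85, 0.35, 0.07], -0.05]
  ]
}}

```text
t: 9.65
ee_pos: [454.8, 145.5, 198.7]
eef_rot: [0.699, 0.715, 0.0, 0.0]
wrist_force: [-0.1, -0.4, -0.3]
opening: 0.456
```

>>> {"name": "arm_command", "arguments": {
  "steps": [
    [[-0.85, 0.35, 0.07], -0.05],
    [[-0.85, 0.35, 0.07], -0.05],
    [[-0.8, 0.35, 0.07], -0.05],
    [[-0.8, 0.35, 0], -0.05],
    [[0, 0, 0], 0]
  ]
}}

```text
t: 10.15
ee_pos: [500.8, 46.7, 192.4]
eef_rot: [0.692, 0.722, 0.0, 0.001]
wrist_force: [-0.1, 0.4, 0.3]
opening: 0.459
```

```bash
python3 shot.py wrist w3
python3 - <<'E'
from h import *
path([(510.3,22.3,190,np.pi/2+.049)])
E
```

```text
10.15 [500.8  46.7 192.4] [-0.1  0.4  0.3]
t 10.2 pos [499.8  47.8 192.2] yaw 1.612 q [ 0.07  0.28  1.92  0.    0.93 -1.54] F [ 0.1 -0.3 -0.3] open 40.4
[[[-0.86,0.31,0.07],np.float64(-0.07)],[[0,0,0],0],[[0,0,0],0],[[0,0,0],0],[[0,0,0],0]]
```

View pics/w3.png

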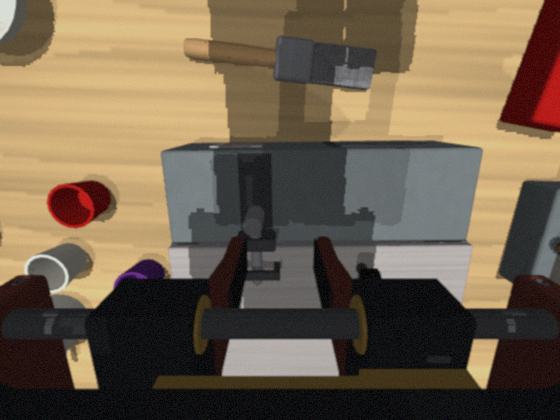

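Run:
```python
from h import *
import pickle
w,s=pickle.load(open('pics/w3.pkl','rb'))
print('knob top',onz(w,(253,212),134))
for uv in ((480,149),(165,152)): print(onz(w,uv,90), fr(573.3,85.5,.049,[(-127.5,145,90),(-127.5,-145,90)]))
```

```text
knob top [493.17851166  25.72932027 134.        ]
[440.37342438 222.50390369  90.        ] [[438.85087597 224.08096207  90.        ]
 [453.05519028 -65.57096259  90.        ]]
[454.58575157 -57.2311485   90.        ] [[438.85087597 224.08096207  90.        ]
 [453.05519028 -65.57096259  90.        ]]
```

Run:
```python
import cv2
im=cv2.imread('pics/w3.png');x,y,w,h,k=220,140,110,145,5
c=cv2.convertScaleAbs(cv2.resize(im[y:y+h,x:x+w],None,fx=k,fy=k,interpolation=cv2.INTER_CUBIC),alpha=1.8,beta=20)
cv2.imwrite('pics/w3z.png',c[:600])
```

```text
(no output)
```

View pics/w3z.png

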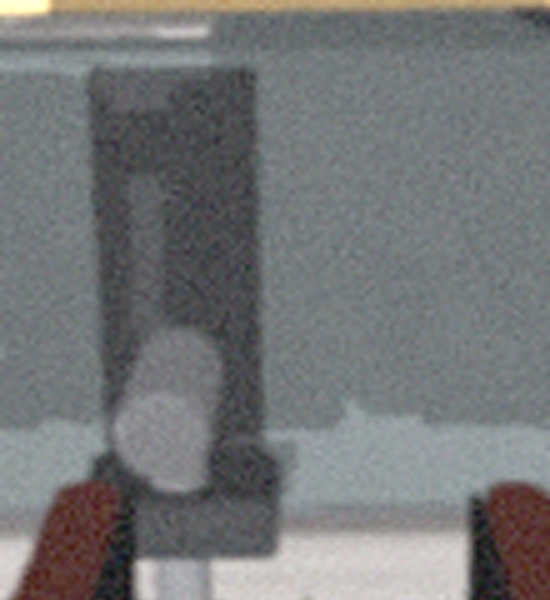

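Run:
```python
from h import *
import pickle
w,s=pickle.load(open('pics/w3.pkl','rb'))
print('knob top',onz(w,(252.6,228),134))
X=[507,23.5]
path([(507.5,23.5,180,np.pi/2+.049),(507.5,23.5,117,np.pi/2+.049)],per=20)
```

```text
knob top [506.66753038  25.61026132 134.        ]
t 10.2 pos [499.8  47.8 192.2] yaw 1.612 q [ 0.07  0.28  1.92  0.    0.93 -1.54] F [ 0.1 -0.3 -0.3] open 40.4
[[[-0.41,0.11,0.2],np.float64(-0.04)],[[-0.41,0.11,0.21],np.float64(-0.03)],[[0,0,0.52],np.float64(-0.0)],[[0,0,0.53],np.float64(-0.0)],[[0,0,0.52],np.float64(-0.0)]]
[[[0,0,0.53],np.float64(-0.0)],[[0,0,0],0],[[0,0,0],0],[[0,0,0],0],[[0,0,0],0]]
```

>>> {"name": "arm_command", "arguments": {
  "steps": [
    [[-0.4, 0.1, 0.2], -0.04],
    [[-0.4, 0.11, 0.2], -0.03],
    [[0, 0, 0.5], 0],
    [[0, 0, 0.5], 0],
    [[0, 0, 0.5], 0]
  ]
}}

```text
t: 10.7
ee_pos: [506.1, 24.3, 133.8]
eef_rot: [0.689, 0.725, -0.0, -0.0]
wrist_force: [1.0, -0.6, 0.6]
opening: 0.454
```

>>> {"name": "arm_command", "arguments": {
  "steps": [
    [[0, 0, 0.55], 0],
    [[0, 0, 0], 0],
    [[0, 0, 0], 0],
    [[0, 0, 0], 0],
    [[0, 0, 0], 0]
  ]
}}

```text
t: 11.2
ee_pos: [506.8, 24.4, 119.0]
eef_rot: [0.689, 0.725, 0.0, 0.0]
wrist_force: [0.9, 0.3, -0.4]
opening: 0.456
```

>>> {"name": "arm_command", "arguments": {
  "steps": [
    [[0, 0, 0], 0],
    [[0, 0, 0], 0],
    [[0, 0, 0], 0],
    [[0, 0, 0], 0],
    [[0, 0, 0], 0]
  ],
  "grip": 5,
  "newtons": 20
}}

```text
t: 11.7
ee_pos: [506.3, 24.4, 118.4]
eef_rot: [0.689, 0.725, 0.0, 0.0]
wrist_force: [-0.4, 0.2, 2.5]
opening: 0.174
```

```bash
python3 shot.py wrist w4; python3 shot.py top t6 90 120 200 140 4
```

```text
11.7 [506.3  24.4 118.4] [-0.4  0.2  2.5]
11.75 [506.4  24.4 118.4] [-0.5 -0.8  3. ]
```

View pics/w4.png

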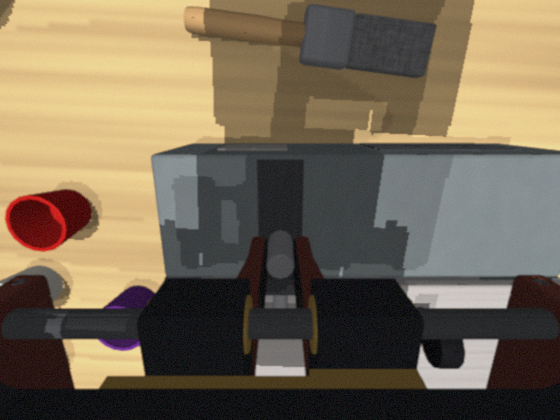

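>>> {"name": "arm_command", "arguments": {
  "steps": [
    [[0, -0.4, 0], 0],
    [[0, -0.4, 0], 0],
    [[0, -0.4, 0], 0],
    [[0, -0.3, 0], 0],
    [[0, 0, 0], 0]
  ]
}}

```text
t: 12.3
ee_pos: [463.8, 22.2, 119.1]
eef_rot: [0.689, 0.725, 0.003, 0.003]
wrist_force: [10.7, -0.0, -7.2]
opening: 0.178
```

```bash
python3 shot.py wrist w5; python3 shot.py top t6 90 120 200 140 4
```

```text
12.3 [463.8  22.2 119.1] [10.7 -0.  -7.2]
12.35 [463.8  22.2 119.1] [10.4  0.6 -5.4]
```

View pics/w5.png

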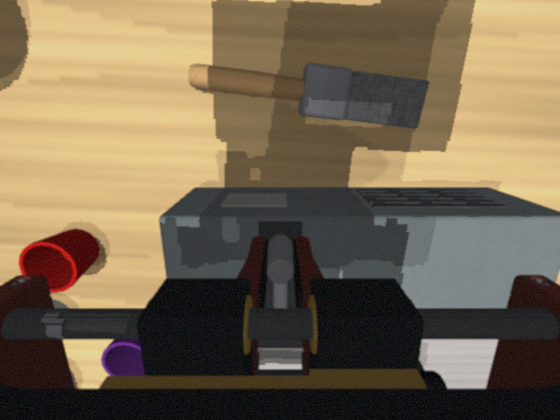

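>>> {"name": "arm_command", "arguments": {
  "steps": [
    [[0, 0, 0], 0],
    [[0, 0, 0], 0],
    [[0, 0, 0], 0],
    [[0, 0, -0.5], 0],
    [[0, 0, -1], 0]
  ],
  "grip": 44
}}

```text
t: 12.9
ee_pos: [458.8, 22.1, 161.9]
eef_rot: [0.689, 0.725, -0.002, -0.002]
wrist_force: [1.1, 0.5, 0.8]
opening: 0.499
```

```bash
python3 shot.py top t7 90 120 200 140 4;python3 - <<'E'
from h import *
w=np.pi/2+.049
path([(470,25,180,w),(545,124,180,w)])
E
```

```text
12.9 [458.8  22.1 161.9] [1.1 0.5 0.8]
t 12.9 pos [462.1  22.2 166.9] yaw 1.622 q [ 0.02  0.27  2.02  0.    0.85 -1.6 ] F [ 2.5 -0.1  2.3] open 43.8
[[[0.08,0.27,-0.44],np.float64(0.02)],[[0.79,0.66,0],np.float64(0.0)],[[0.79,0.67,0],np.float64(0.0)],[[0.8,0.66,0],np.float64(0.0)],[[0.79,0.67,0],np.float64(0.0)]]
```

View pics/t7_z.png

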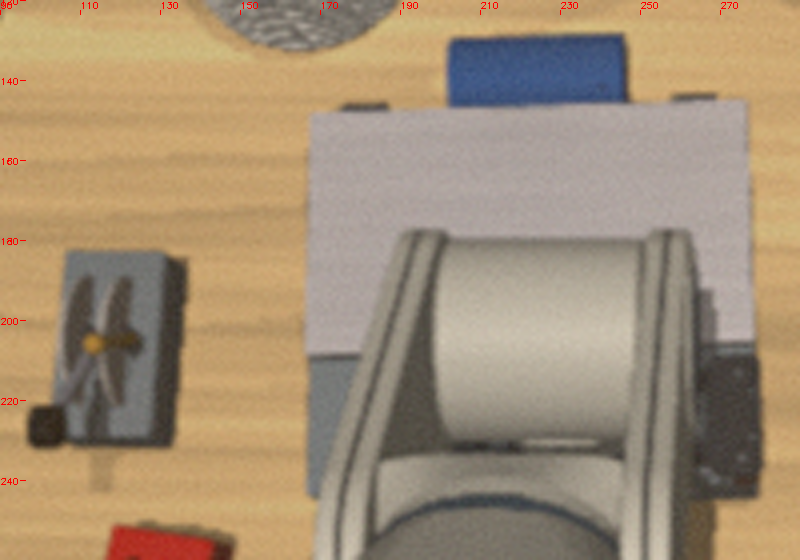

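>>> {"name": "arm_command", "arguments": {
  "steps": [
    [[0.1, 0.3, -0.5], 0],
    [[0.8, 0.65, 0], 0],
    [[0.8, 0.65, 0], 0],
    [[0.8, 0.65, 0], 0],
    [[0.75, 0.65, 0], 0]
  ]
}}

```text
t: 13.45
ee_pos: [543.1, 124.9, 178.0]
eef_rot: [0.689, 0.725, -0.0, -0.0]
wrist_force: [0.2, -0.6, 0.7]
opening: 0.501
```

>>> {"name": "arm_command", "arguments": {
  "steps": [
    [[0, 0, 0], 0],
    [[0, 0, 0], 0],
    [[0, 0, 0], 0],
    [[0, 0, 0], 0],
    [[0, 0, 0], 0]
  ]
}}

```text
t: 13.95
ee_pos: [542.8, 123.3, 178.3]
eef_rot: [0.689, 0.725, -0.0, -0.0]
wrist_force: [-0.2, 0.1, 0.5]
opening: 0.501
```

```bash
python3 shot.py wrist w6;  python3 shot.py side s6 130 150 160 150 5;python3 - <<'E'
from h import *
w=np.pi/2+.049
path([(557,124,180,w)])
E
```

```text
13.95 [542.8 123.3 178.3] [-0.2  0.1  0.5]
14.0 [543.  123.4 178.4] [ 0.   0.4 -0.7]
t 14.1 pos [543.  123.5 178.4] yaw 1.621 q [ 0.2   0.38  1.82 -0.    0.94 -1.42] F [ 0.5  0.4 -0. ] open 43.8
[[[-0.01,0.47,-0.05],np.float64(0.02)],[[0,0,0],0],[[0,0,0],0],[[0,0,0],0],[[0,0,0],0]]
```

View pics/w6.png

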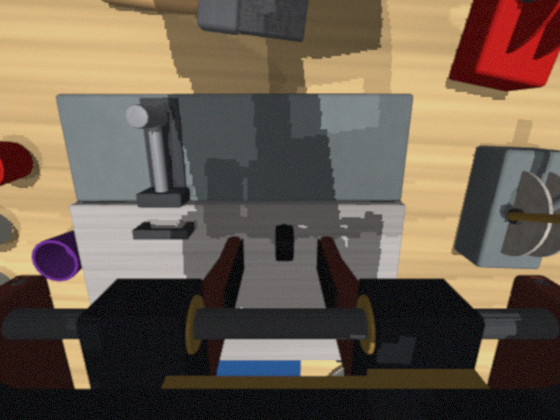

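View pics/s6_z.png

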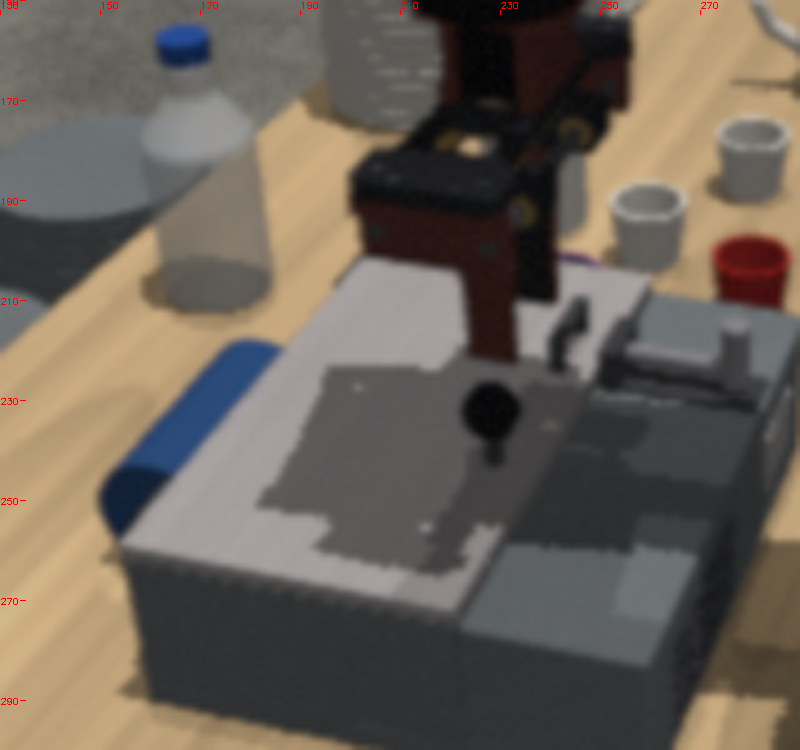

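Run:
```python
from h import *
import pickle
w,s=pickle.load(open('pics/w6.pkl','rb'))
print('knob top drawn',onz(w,(137,116),134))
print(proj(w,[(557,124,130),(557,124,144),(557,124,116)]))
```

```text
knob top drawn [466.81823988  23.74233545 134.        ]
[[279.22485014 243.88637581]
 [279.15692173 251.71366176]
 [279.28523032 236.92886109]]
```

>>> {"name": "arm_command", "arguments": {
  "steps": [
    [[0.1, 0.4, 0], 0],
    [[0, 0, 0.7], 0],
    [[0, 0, 0.7], 0],
    [[0, 0, 0.68], 0],
    [[0, 0, 0], 0]
  ]
}}

```text
t: 14.55
ee_pos: [554.0, 127.3, 113.5]
eef_rot: [0.689, 0.725, -0.002, -0.001]
wrist_force: [-1.1, -0.0, 0.3]
opening: 0.502
```

>>> {"name": "arm_command", "arguments": {
  "steps": [
    [[0, 0, 0], 0],
    [[0, 0, 0], 0],
    [[0, 0, 0], 0],
    [[0, 0, 0], 0],
    [[0, 0, 0], 0]
  ],
  "grip": 5,
  "newtons": 25
}}

```text
t: 15.05
ee_pos: [555.7, 127.1, 116.8]
eef_rot: [0.689, 0.725, 0.0, 0.001]
wrist_force: [0.1, -4.1, 4.2]
opening: 0.157
```

```bash
python3 shot.py wrist w7;  python3 shot.py side s7 130 150 160 150 5;python3 - <<'E'
from h import *
path([])
E
```

```text
15.05 [555.7 127.1 116.8] [ 0.1 -4.1  4.2]
15.1 [555.7 127.1 116.8] [ 0.5 -4.2  5.7]
t 15.2 pos [555.6 127.1 116.7] yaw 1.622 q [ 0.2   0.49  1.82 -0.    0.83 -1.42] F [ 0.2 -5.2  4.6] open 13.9
```

View pics/s7_z.png

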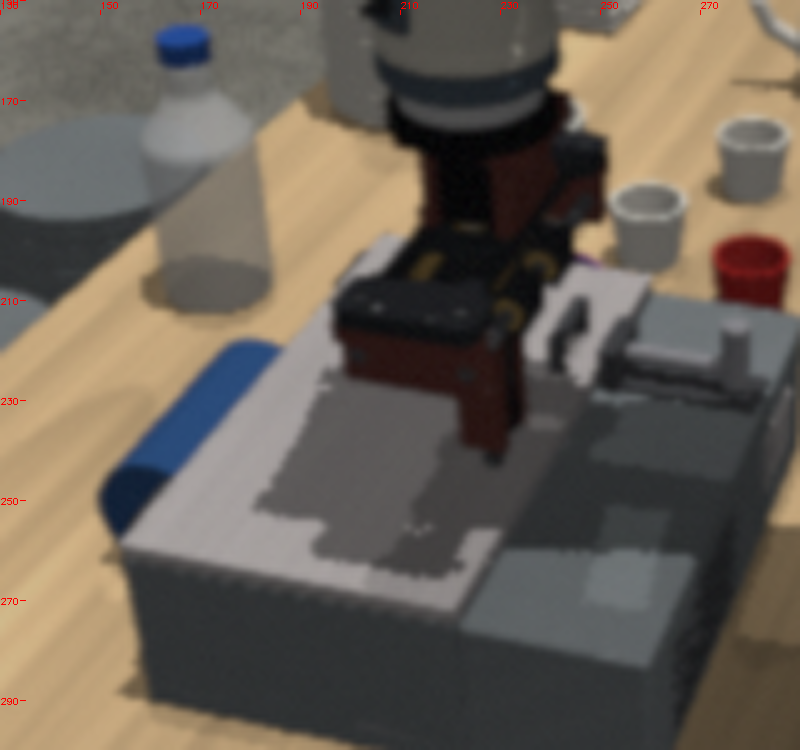

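View pics/w7.png

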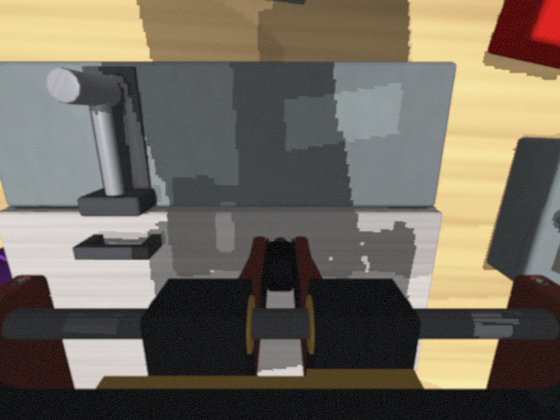

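Run:
```python
import numpy as np
th=np.linspace(0,1.6,16)
x=-143*np.cos(th)+40*np.sin(th);z=143*np.sin(th)+40*np.cos(th)
print((np.diff(x)/30).round(2).tolist());print((-np.diff(z)/30).round(2).tolist())
print(x.round(1),z.round(1))
```

```text
[0.17, 0.22, 0.27, 0.32, 0.36, 0.4, 0.43, 0.46, 0.49, 0.51, 0.52, 0.53, 0.53, 0.52, 0.51]
[-0.5, -0.48, -0.45, -0.42, -0.39, -0.34, -0.3, -0.25, -0.2, -0.15, -0.09, -0.04, 0.02, 0.07, 0.13]
[-143.  -137.9 -131.3 -123.2 -113.6 -102.8  -90.8  -77.8  -63.9  -49.2
  -34.1  -18.5   -2.7   13.1   28.8   44.2] [ 40.   55.   69.4  83.   95.6 107.1 117.5 126.5 134.  140.1 144.5 147.3
 148.5 147.9 145.7 141.8]
```

>>> {"name": "arm_command", "arguments": {
  "steps": [
    [[0, 0.17, -0.5], 0],
    [[0, 0.22, -0.48], 0],
    [[0, 0.27, -0.45], 0],
    [[0, 0.32, -0.42], 0],
    [[0, 0.36, -0.39], 0]
  ]
}}

```text
t: 15.65
ee_pos: [593.2, 129.0, 181.7]
eef_rot: [0.689, 0.725, -0.002, -0.002]
wrist_force: [0.4, -2.4, -10.2]
opening: 0.16
```

>>> {"name": "arm_command", "arguments": {
  "steps": [
    [[0, 0.4, -0.34], 0],
    [[0, 0.43, -0.3], 0],
    [[0, 0.46, -0.25], 0],
    [[0, 0.49, -0.2], 0],
    [[0, 0.51, -0.15], 0]
  ]
}}

```text
t: 16.15
ee_pos: [661.4, 132.5, 219.2]
eef_rot: [0.689, 0.725, -0.003, -0.002]
wrist_force: [-5.8, -3.8, -3.1]
opening: 0.157
```

>>> {"name": "arm_command", "arguments": {
  "steps": [
    [[0, 0.52, -0.09], 0],
    [[0, 0.53, -0.04], 0],
    [[0, 0.53, 0.02], 0],
    [[0, 0.52, 0.07], 0],
    [[0, 0.51, 0.13], 0]
  ]
}}

```text
t: 16.65
ee_pos: [742.5, 136.6, 219.1]
eef_rot: [0.689, 0.725, -0.0, 0.0]
wrist_force: [-1.7, -3.4, 8.2]
opening: 0.155
```

```bash
python3 shot.py side s8 130 100 160 150 5;python3 - <<'E'
from h import *
path([])
E
```

```text
16.65 [742.5 136.6 219.1] [-1.7 -3.4  8.2]
t 16.7 pos [744.7 136.8 218.5] yaw 1.622 q [ 0.17  0.62  1.3  -0.    1.21 -1.46] F [ 5.7 -2.4  8.2] open 13.0
```

View pics/s8_z.png

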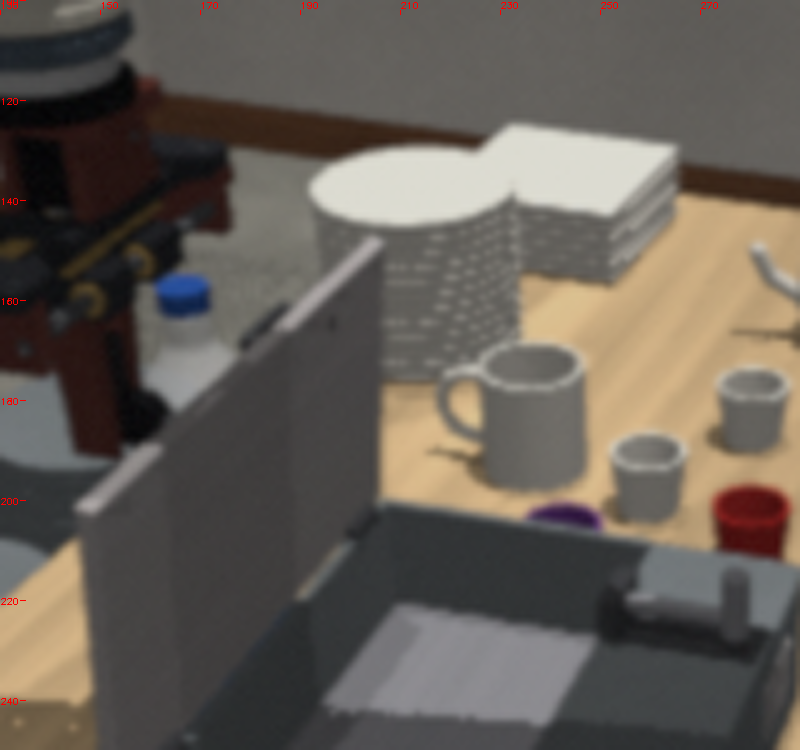

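>>> {"name": "arm_command", "arguments": {
  "steps": [
    [[0, 0, 0], 0],
    [[0, 0, 0], 0],
    [[0, 0, 0], 0],
    [[0, 0, -0.5], 0],
    [[0, 0, -1], 0]
  ],
  "grip": 44
}}

```text
t: 17.2
ee_pos: [740.3, 137.1, 260.9]
eef_rot: [0.689, 0.725, -0.002, -0.002]
wrist_force: [-0.4, 0.1, 0.1]
opening: 0.497
```

>>> {"name": "arm_command", "arguments": {
  "steps": [
    [[0, 0, -1], 0],
    [[0, 0, -0.5], 0],
    [[-0.5, 0, 0], 0],
    [[0, 0, 0], 0],
    [[0, 0, 0], 0]
  ],
  "grip": 80
}}

```text
t: 17.7
ee_pos: [742.0, 121.2, 305.6]
eef_rot: [0.689, 0.725, -0.001, -0.001]
wrist_force: [-0.0, 0.0, -0.6]
opening: 0.9
```

```bash
python3 shot.py top t8 160 80 200 140 4;python3 shot.py side s9 130 100 160 150 5;python3 - <<'E'
from h import *
path([(590,-224,250,np.pi/2)])
E
```

```text
17.7 [742.  121.2 305.6] [-0.   0.  -0.6]
17.75 [742.  121.6 305.5] [ 0.9  0.6 -0.7]
t 17.8 pos [742.1 121.8 305.7] yaw 1.622 q [ 0.15  0.55  1.23  0.    1.36 -1.47] F [-0.2  0.3  0. ] open 79.6
[[[-0.87,-0.43,0.14],np.float64(0.04)],[[-0.87,-0.43,0.14],np.float64(0.04)],[[-0.87,-0.43,0.14],np.float64(0.04)],[[-0.87,-0.42,0.14],np.float64(0.04)],[[-0.87,-0.42,0.14],np.float64(0.04)]]
[[[-0.87,-0.42,0.14],np.float64(0.04)],[[-0.88,-0.41,0.15],np.float64(0.04)],[[-0.88,-0.41,0.14],np.float64(0.03)],[[-0.88,-0.41,0.15],np.float64(0.04)],[[-0.88,-0.4,0.14],np.float64(0.03)]]
[[[-0.88,-0.4,0.15],np.float64(0.04)],[[-0.88,-0.4,0.14],np.float64(0.03)],[[-0.89,-0.39,0.15],np.float64(0.04)],[[0,0,0],0],[[0,0,0],0]]
```

View pics/t8_z.png

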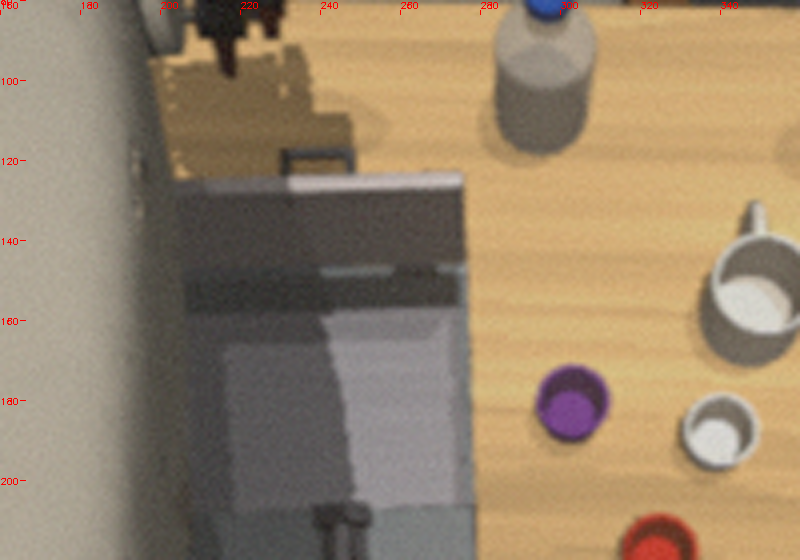

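View pics/s9_z.png

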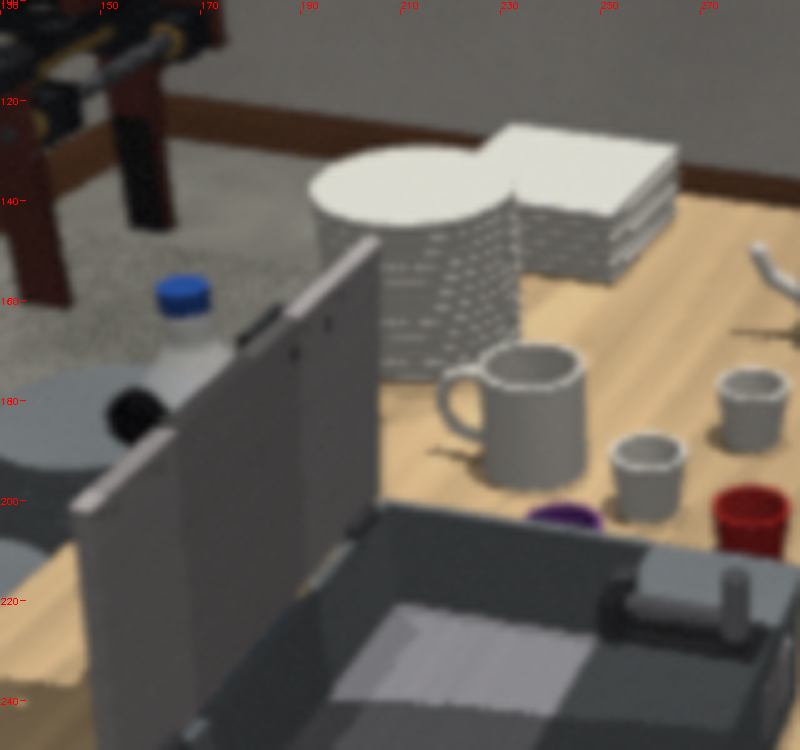

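>>> {"name": "arm_command", "arguments": {
  "steps": [
    [[-0.87, -0.43, 0], 0.04],
    [[-0.87, -0.43, 0], 0.04],
    [[-0.87, -0.43, 0], 0.04],
    [[-0.87, -0.43, 0], 0.04],
    [[-0.87, -0.43, 0], 0.04]
  ]
}}

```text
t: 18.3
ee_pos: [683.0, -11.7, 306.4]
eef_rot: [0.696, 0.718, -0.001, -0.001]
wrist_force: [0.6, -0.1, 0.1]
opening: 0.912
```

>>> {"name": "arm_command", "arguments": {
  "steps": [
    [[-0.87, -0.4, 0], 0.04],
    [[-0.87, -0.4, 0], 0.04],
    [[-0.87, -0.4, 0.2], 0.04],
    [[-0.87, -0.4, 0.4], 0.04],
    [[-0.87, -0.4, 0.5], 0.04]
  ]
}}

```text
t: 18.8
ee_pos: [626.4, -143.5, 273.9]
eef_rot: [0.704, 0.71, 0.0, -0.0]
wrist_force: [0.4, 1.2, 0.1]
opening: 0.912
```

>>> {"name": "arm_command", "arguments": {
  "steps": [
    [[-0.87, -0.4, 0.5], 0.04],
    [[-0.87, -0.4, 0.5], 0.04],
    [[-0.87, -0.4, 0.5], 0.04],
    [[0, 0, 0], 0],
    [[0, 0, 0], 0]
  ]
}}

```text
t: 19.3
ee_pos: [590.8, -221.2, 228.7]
eef_rot: [0.709, 0.706, -0.0, -0.001]
wrist_force: [-0.2, 0.1, 1.2]
opening: 0.913
```

```bash
python3 shot.py wrist w10;python3 - <<'E'
from h import *
path([])
E
```

```text
19.3 [ 590.8 -221.2  228.7] [-0.2  0.1  1.2]
t 19.4 pos [ 591.5 -220.8  229.4] yaw 1.567 q [-0.38  0.43  1.61  0.    1.11 -1.94] F [-0.8  0.5  0.7] open 79.8
```

View pics/w10.png

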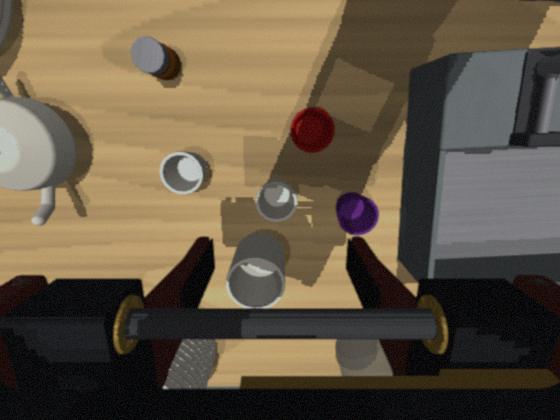

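Run:
```python
from h import *
from cell import *
import pickle
w,s=pickle.load(open('pics/w10.pkl','rb'))
print([(d['bbox'],round(d['p'],2)) for d in boxes_of('cup1','wrist')])
print(onz(w,(276.5,201),45),onz(w,(181.5,172.5),45))
```

```text
[([338.0, 191.2, 41.2, 43.8], 0.88), ([258.1, 178.5, 37.3, 43.7], 0.77), ([285.5, 106.4, 49.5, 46.8], 0.77), ([159.9, 152.8, 47.1, 34.2], 0.76)]
[ 608.01728889 -224.9625996    45.        ] [ 572.30565175 -337.66729706   45.        ]
```

>>> {"name": "arm_command", "arguments": {
  "steps": [
    [[-0.15, 0.55, 0.5], 0],
    [[0, 0, 1], 0],
    [[0, 0, 1], 0],
    [[0, 0, 1], 0],
    [[0, 0, 1], 0]
  ]
}}

```text
t: 19.9
ee_pos: [609.0, -224.6, 94.3]
eef_rot: [0.708, 0.707, 0.0, 0.001]
wrist_force: [-0.2, 0.5, 0.2]
opening: 0.91
```

>>> {"name": "arm_command", "arguments": {
  "steps": [
    [[0, 0, 1], 0],
    [[0, 0, 1], 0],
    [[0, 0, 0.7], 0],
    [[0, 0, 0], 0],
    [[0, 0, 0], 0]
  ]
}}

```text
t: 20.4
ee_pos: [608.6, -225.1, 14.1]
eef_rot: [0.708, 0.706, 0.0, 0.0]
wrist_force: [0.5, -0.4, 0.6]
opening: 0.911
```

>>> {"name": "arm_command", "arguments": {
  "steps": [
    [[0, 0, 0], 0],
    [[0, 0, 0], 0],
    [[0, 0, 0], 0],
    [[0, 0, 0], 0],
    [[0, 0, 0], 0]
  ],
  "grip": 44,
  "newtons": 12
}}

```text
t: 20.9
ee_pos: [608.1, -226.0, 14.3]
eef_rot: [0.708, 0.706, 0.0, 0.0]
wrist_force: [-0.7, 0.1, 3.9]
opening: 0.575
```

```bash
python3 shot.py wrist w11;python3 - <<'E'
from h import *
path([])
E
```

```text
20.9 [ 608.1 -226.    14.3] [-0.7  0.1  3.9]
t 20.9 pos [ 608.1 -226.    14.3] yaw 1.567 q [-0.37  0.73  1.66  0.    0.75 -1.94] F [-1.   0.4  6.2] open 50.3
```

View pics/w11.png

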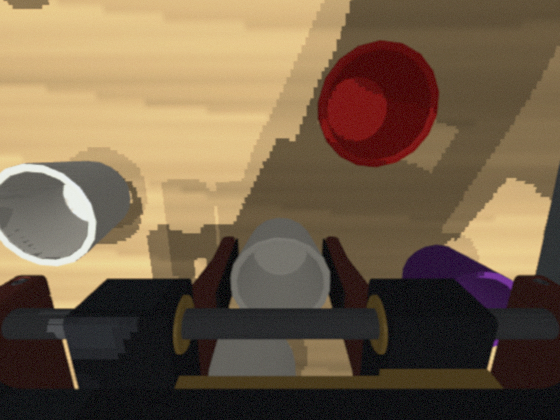

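>>> {"name": "arm_command", "arguments": {
  "steps": [
    [[0, 0, -0.3], 0],
    [[0, 0, -0.9], 0],
    [[0, 0, -1], 0],
    [[0, 0, -1], 0],
    [[0, 0, -1], 0]
  ]
}}

```text
t: 21.45
ee_pos: [607.3, -225.7, 140.8]
eef_rot: [0.708, 0.706, -0.0, -0.0]
wrist_force: [0.8, -1.0, -0.9]
opening: 0.573
```

>>> {"name": "arm_command", "arguments": {
  "steps": [
    [[0.8, 0, -0.8], -0.1],
    [[0.9, 0, -0.4], -0.1],
    [[0.9, 0, 0], -0.1],
    [[0.9, 0, 0], -0.1],
    [[0.9, 0, 0], -0.1]
  ]
}}

```text
t: 21.95
ee_pos: [604.9, -92.8, 176.0]
eef_rot: [0.689, 0.724, 0.0, -0.0]
wrist_force: [-0.3, 0.4, -0.8]
opening: 0.57
```

>>> {"name": "arm_command", "arguments": {
  "steps": [
    [[0.9, 0, 0], 0],
    [[0.9, 0, 0], 0],
    [[0.9, 0, 0], 0],
    [[0.9, 0, 0], 0],
    [[0, 0, 0], 0]
  ]
}}

```text
t: 22.45
ee_pos: [599.4, 16.7, 175.7]
eef_rot: [0.689, 0.725, 0.0, -0.0]
wrist_force: [-0.2, -0.4, -0.8]
opening: 0.573
```

```bash
python3 shot.py wrist w12;python3 - <<'E'
from h import *
path([(610,20.2,195,1.62)])
E
```

```text
22.45 [599.4  16.7 175.7] [-0.2 -0.4 -0.8]
t 22.5 pos [599.6  15.2 175.7] yaw 1.622 q [ 0.01  0.44  1.72 -0.    0.98 -1.62] F [ 1.5 -0.5 -1.7] open 50.4
[[[0.15,0.35,-0.64],np.float64(0.02)],[[0,0,0],0],[[0,0,0],0],[[0,0,0],0],[[0,0,0],0]]
```

View pics/w12.png

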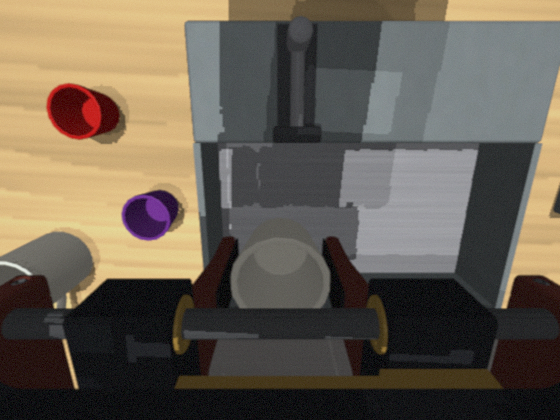

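>>> {"name": "arm_command", "arguments": {
  "steps": [
    [[0.15, 0.35, 0], 0],
    [[0, 0, 0.8], 0],
    [[0, 0, 0.9], 0],
    [[0, 0, 0.9], 0],
    [[0, 0, 0.9], 0]
  ]
}}

```text
t: 23.0
ee_pos: [611.3, 18.0, 69.7]
eef_rot: [0.69, 0.724, 0.0, 0.0]
wrist_force: [-0.3, -0.2, -1.3]
opening: 0.573
```

>>> {"name": "arm_command", "arguments": {
  "steps": [
    [[0, 0, 0.6], 0],
    [[0, 0, 0.3], 0],
    [[0, 0, 0.22], 0],
    [[0, 0, 0], 0],
    [[0, 0, 0], 0]
  ]
}}

```text
t: 23.5
ee_pos: [611.0, 18.9, 37.7]
eef_rot: [0.69, 0.724, 0.0, 0.0]
wrist_force: [0.7, -0.5, -1.0]
opening: 0.571
```

>>> {"name": "arm_command", "arguments": {
  "steps": [
    [[0, 0, 0.06], 0],
    [[0, 0, 0.06], 0],
    [[0, 0, 0], 0],
    [[0, 0, 0], 0],
    [[0, 0, 0], 0]
  ]
}}

```text
t: 24.0
ee_pos: [611.0, 19.1, 34.2]
eef_rot: [0.689, 0.724, 0.001, 0.001]
wrist_force: [-0.6, 0.4, 6.6]
opening: 0.577
```

>>> {"name": "arm_command", "arguments": {
  "steps": [
    [[0, 0, 0], 0],
    [[0, 0, 0], 0],
    [[0, 0, 0], 0],
    [[0, 0, 0], 0],
    [[0, 0, -0.4], 0]
  ],
  "grip": 76
}}

```text
t: 24.5
ee_pos: [608.9, 19.0, 44.2]
eef_rot: [0.69, 0.724, -0.001, -0.001]
wrist_force: [-0.3, -0.1, 0.2]
opening: 0.865
```

>>> {"name": "arm_command", "arguments": {
  "steps": [
    [[0, 0, -1], 0],
    [[0, 0, -1], 0],
    [[0, 0, -1], 0],
    [[-0.3, 0, -1], 0],
    [[-0.9, 0, -1], 0.1]
  ]
}}

```text
t: 25.0
ee_pos: [611.9, -15.7, 197.5]
eef_rot: [0.692, 0.721, 0.0, 0.0]
wrist_force: [-0.5, -0.1, 1.0]
opening: 0.866
```

>>> {"name": "arm_command", "arguments": {
  "steps": [
    [[-0.9, 0, -0.5], 0.1],
    [[-0.9, 0, 0], 0.1],
    [[-0.9, 0, 0], 0.1],
    [[-0.9, 0, 0], 0.1],
    [[-0.9, 0, 0], 0]
  ]
}}

```text
t: 25.5
ee_pos: [614.3, -153.0, 211.4]
eef_rot: [0.708, 0.706, 0.0, 0.0]
wrist_force: [0.0, -0.1, -0.4]
opening: 0.866
```

```bash
python3 shot.py wrist w13; python3 shot.py top t13 160 120 250 140 3
python3 - <<'E'
from h import *
path([(560,-338,225,1.57)])
E
```

```text
25.5 [ 614.3 -153.   211.4] [ 0.  -0.1 -0.4]
25.55 [ 614.4 -156.6  211.4] [ 1.1 -1.6  0.2]
t 25.6 pos [ 614.4 -154.7  211.3] yaw 1.565 q [-0.27  0.45  1.62 -0.    1.07 -1.83] F [1.2 0.2 0. ] open 75.9
[[[-0.87,-0.25,-0.07],np.float64(-0.01)],[[-0.88,-0.26,-0.06],np.float64(-0.01)],[[-0.87,-0.26,-0.07],np.float64(-0.01)],[[-0.87,-0.25,-0.06],np.float64(-0.01)],[[-0.88,-0.26,-0.07],np.float64(-0.0)]]
[[[-0.87,-0.26,-0.06],np.float64(-0.01)],[[-0.88,-0.25,-0.07],np.float64(-0.0)],[[0,0,0],0],[[0,0,0],0],[[0,0,0],0]]
```

View pics/w13.png

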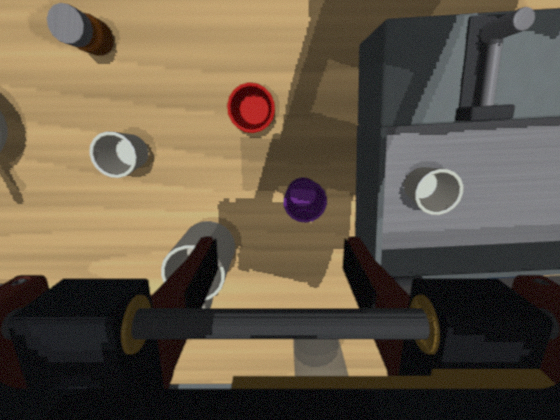

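View pics/t13_z.png

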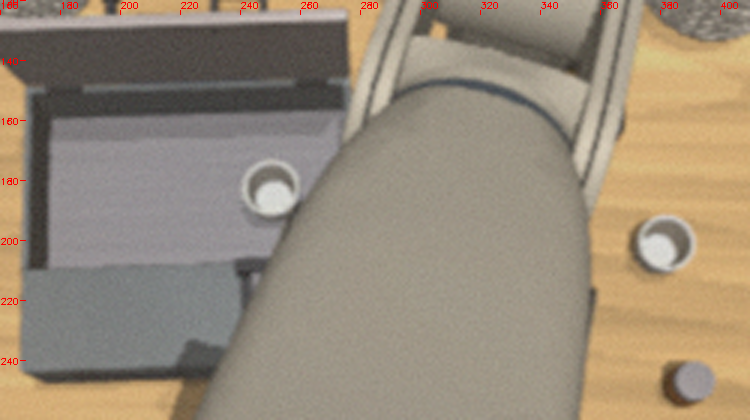

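Cup A stands upright on the chamber floor, at wrist pixel (438,190). Cup B is still at (381,201) in the top view, so I'll go there next.

>>> {"name": "arm_command", "arguments": {
  "steps": [
    [[-0.88, -0.25, 0], 0],
    [[-0.88, -0.25, 0], 0],
    [[-0.88, -0.25, 0], 0],
    [[-0.88, -0.25, 0], 0],
    [[-0.88, -0.25, 0], 0]
  ]
}}

```text
t: 26.1
ee_pos: [576.3, -283.7, 211.0]
eef_rot: [0.708, 0.706, 0.0, 0.0]
wrist_force: [0.1, 0.6, 0.2]
opening: 0.867
```

>>> {"name": "arm_command", "arguments": {
  "steps": [
    [[-0.88, -0.25, 0], 0],
    [[-0.85, -0.25, 0], 0],
    [[0, 0, 0], 0],
    [[0, 0, 0], 0],
    [[0, 0, 0], 0]
  ]
}}

```text
t: 26.6
ee_pos: [561.7, -334.2, 210.5]
eef_rot: [0.708, 0.706, 0.0, -0.0]
wrist_force: [-0.1, -0.5, 0.2]
opening: 0.866
```

```bash
python3 shot.py wrist w14;python3 - <<'E'
from h import *
path([(572,-338,100,1.57),(572,-338,14,1.57)])
E
```

```text
26.6 [ 561.7 -334.2  210.5] [-0.1 -0.5  0.2]
t 26.6 pos [ 561.8 -334.2  210.5] yaw 1.569 q [-0.55  0.48  1.57  0.    1.09 -2.12] F [-0.4  0.6  0.1] open 76.1
[[[-0.03,0.07,0.74],np.float64(-0.0)],[[-0.02,0.07,0.74],np.float64(-0.0)],[[-0.03,0.07,0.73],np.float64(-0.0)],[[-0.02,0.07,0.74],np.float64(-0.01)],[[-0.03,0.06,0.73],np.float64(-0.0)]]
[[[0,0,0.72],np.float64(-0.0)],[[0,0,0.72],np.float64(-0.0)],[[0,0,0.72],np.float64(-0.0)],[[0,0,0.71],np.float64(-0.0)],[[0,0,0],0]]
```

View pics/w14.png

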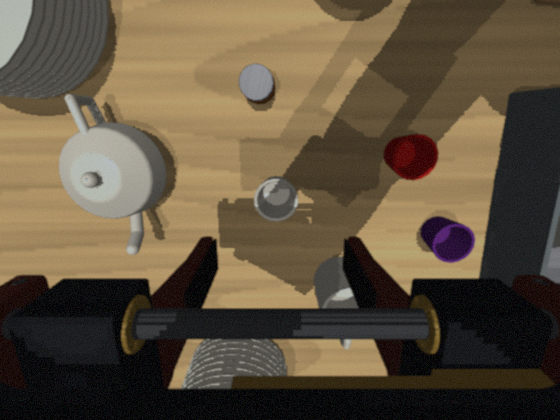

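Run:
```python
from h import *
import pickle
w,s=pickle.load(open('pics/w14.pkl','rb'))
print(onz(w,(276.3,198.5),45))
```

```text
[ 571.06194108 -337.96439341   45.        ]
```

>>> {"name": "arm_command", "arguments": {
  "steps": [
    [[-0.13, 0.32, 0.5], 0],
    [[0, 0, 0.9], 0],
    [[0, 0, 0.9], 0],
    [[0, 0, 0.9], 0],
    [[0, 0, 0.9], 0]
  ]
}}

```text
t: 27.15
ee_pos: [571.5, -338.2, 86.6]
eef_rot: [0.708, 0.706, 0.0, 0.0]
wrist_force: [-0.3, 0.5, 0.5]
opening: 0.866
```

>>> {"name": "arm_command", "arguments": {
  "steps": [
    [[0, 0, 0.9], 0],
    [[0, 0, 0.9], 0],
    [[0, 0, 0.63], 0],
    [[0, 0, 0], 0],
    [[0, 0, 0], 0]
  ]
}}

```text
t: 27.65
ee_pos: [571.3, -339.2, 14.8]
eef_rot: [0.708, 0.706, 0.0, -0.0]
wrist_force: [-0.0, 0.2, 0.9]
opening: 0.864
```

>>> {"name": "arm_command", "arguments": {
  "steps": [
    [[0, 0, 0], 0],
    [[0, 0, 0], 0],
    [[0, 0, 0], 0],
    [[0, 0, 0], 0],
    [[0, 0, 0], 0]
  ],
  "grip": 44,
  "newtons": 12
}}

```text
t: 28.15
ee_pos: [571.4, -339.8, 15.4]
eef_rot: [0.708, 0.706, 0.0, 0.001]
wrist_force: [0.0, 1.8, 5.6]
opening: 0.572
```

>>> {"name": "arm_command", "arguments": {
  "steps": [
    [[0, 0, -0.3], 0],
    [[0, 0, -0.9], 0],
    [[0, 0, -1], 0],
    [[0, 0, -1], 0],
    [[0, 0, -1], 0]
  ]
}}

```text
t: 28.65
ee_pos: [570.6, -339.4, 141.8]
eef_rot: [0.708, 0.706, -0.0, -0.0]
wrist_force: [0.4, -0.4, -1.3]
opening: 0.583
```

```bash
python3 shot.py wrist w15;python3 - <<'E'
from h import *
d=(571.5,88.5,.049)
X=fr(*d,(35,55,0))[0];print(X)
path([(590,-250,190,None),(X[0],X[1],190,1.62)])
E
```

```text
28.65 [ 570.6 -339.4  141.8] [ 0.4 -0.4 -1.3]
[603.76406923 145.14829951   0.        ]
t 28.7 pos [ 573.1 -341.   147.3] yaw 1.568 q [-0.55  0.57  1.59 -0.    0.98 -2.12] F [ 1.3 -0.2  1.6] open 50.6
[[[0.76,0.14,-0.36],np.float64(-0.0)],[[0.76,0.14,-0.35],np.float64(-0.0)],[[0.76,0.14,-0.36],np.float64(-0.0)],[[0.75,0.13,-0.35],np.float64(-0.0)],[[0.88,0.03,0],np.float64(-0.03)]]
[[[0.88,0.03,0],np.float64(-0.03)],[[0.88,0.03,0],np.float64(-0.03)],[[0.88,0.04,0],np.float64(-0.03)],[[0.88,0.04,0],np.float64(-0.03)],[[0.88,0.04,0],np.float64(-0.04)]]
[[[0.88,0.05,0],np.float64(-0.03)],[[0.88,0.05,0],np.float64(-0.04)],[[0.88,0.05,0],np.float64(-0.03)],[[0.87,0.05,0],np.float64(-0.04)],[[0.87,0.06,0],np.float64(-0.03)]]
[[[0.88,0.06,0],np.float64(-0.04)],[[0.87,0.06,0],np.float64(-0.03)],[[0.88,0.07,0],np.float64(-0.04)],[[0.87,0.07,0],np.float64(-0.03)],[[0,0,0],0]]
```

View pics/w15.png

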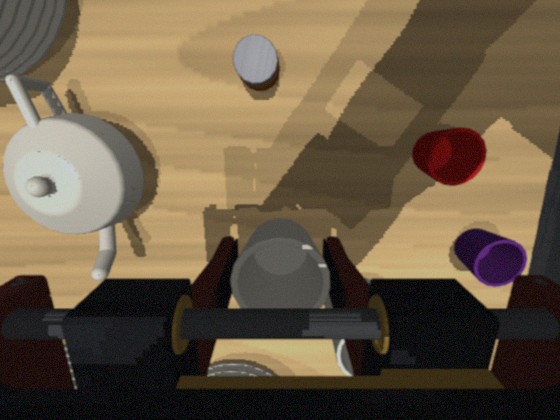

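>>> {"name": "arm_command", "arguments": {
  "steps": [
    [[0.75, 0.14, -0.35], 0],
    [[0.75, 0.14, -0.35], 0],
    [[0.75, 0.14, -0.35], 0],
    [[0.75, 0.14, -0.35], 0],
    [[0.88, 0.04, 0], -0.05]
  ]
}}

```text
t: 29.2
ee_pos: [590.4, -222.9, 184.3]
eef_rot: [0.706, 0.708, 0.001, 0.001]
wrist_force: [0.9, -0.3, -0.8]
opening: 0.58
```

>>> {"name": "arm_command", "arguments": {
  "steps": [
    [[0.88, 0.04, 0], -0.05],
    [[0.88, 0.04, 0], -0.05],
    [[0.88, 0.04, 0], -0.05],
    [[0.88, 0.04, 0], -0.05],
    [[0.88, 0.04, 0], -0.05]
  ]
}}

```text
t: 29.7
ee_pos: [593.3, -90.1, 182.6]
eef_rot: [0.697, 0.717, -0.0, -0.0]
wrist_force: [0.9, -0.6, -0.2]
opening: 0.58
```

>>> {"name": "arm_command", "arguments": {
  "steps": [
    [[0.88, 0.05, 0], -0.05],
    [[0.88, 0.05, 0], -0.05],
    [[0.88, 0.05, 0], -0.05],
    [[0.88, 0.05, 0], -0.05],
    [[0.88, 0.06, 0], 0]
  ]
}}

```text
t: 30.2
ee_pos: [596.0, 42.1, 182.6]
eef_rot: [0.689, 0.724, -0.0, -0.0]
wrist_force: [-0.2, -0.2, -2.3]
opening: 0.578
```

>>> {"name": "arm_command", "arguments": {
  "steps": [
    [[0.88, 0.06, 0], 0],
    [[0.88, 0.06, 0], 0],
    [[0.88, 0.06, 0], 0],
    [[0.88, 0.06, 0], 0],
    [[0, 0, 0], 0]
  ]
}}

```text
t: 30.7
ee_pos: [598.2, 149.5, 182.6]
eef_rot: [0.689, 0.725, 0.0, -0.0]
wrist_force: [-0.4, 0.1, -0.4]
opening: 0.579
```

```bash
python3 shot.py wrist w16;python3 - <<'E'
from h import *
path([(603.8,145,180,1.62),(603.8,145,36,1.62)])
E
```

```text
30.7 [598.2 149.5 182.6] [-0.4  0.1 -0.4]
t 30.8 pos [598.  148.  182.5] yaw 1.622 q [ 0.22  0.46  1.68 -0.    1.   -1.4 ] F [ 0.3 -0.1 -1.7] open 50.9
[[[-0.11,0.19,0.08],np.float64(0.02)],[[0,0,0.8],np.float64(0.0)],[[0,0,0.8],np.float64(0.0)],[[0,0,0.8],np.float64(0.0)],[[0,0,0.8],np.float64(0.0)]]
[[[0,0,0.8],np.float64(0.0)],[[0,0,0.8],np.float64(0.0)],[[0,0,0],0],[[0,0,0],0],[[0,0,0],0]]
```

View pics/w16.png

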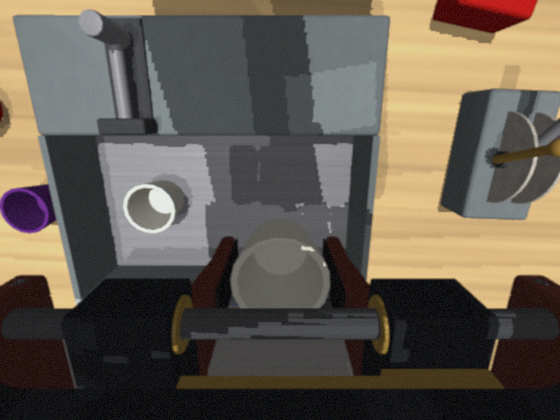

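>>> {"name": "arm_command", "arguments": {
  "steps": [
    [[-0.1, 0.19, 0], 0],
    [[0, 0, 0.8], 0],
    [[0, 0, 0.9], 0],
    [[0, 0, 0.9], 0],
    [[0, 0, 0.9], 0]
  ]
}}

```text
t: 31.25
ee_pos: [604.7, 142.5, 76.7]
eef_rot: [0.69, 0.724, 0.0, 0.0]
wrist_force: [0.5, -0.5, -1.0]
opening: 0.574
```

>>> {"name": "arm_command", "arguments": {
  "steps": [
    [[0, 0, 0.6], 0],
    [[0, 0, 0.4], 0],
    [[0, 0, 0.3], 0],
    [[0, 0, 0.06], 0],
    [[0, 0, 0], 0]
  ]
}}

```text
t: 31.75
ee_pos: [604.6, 143.9, 37.0]
eef_rot: [0.69, 0.724, 0.0, 0.0]
wrist_force: [0.7, -0.3, -0.8]
opening: 0.577
```

>>> {"name": "arm_command", "arguments": {
  "steps": [
    [[0, 0, 0.03], 0],
    [[0, 0, 0], 0],
    [[0, 0, 0], 0],
    [[0, 0, 0], 0],
    [[0, 0, 0], 0]
  ]
}}

```text
t: 32.25
ee_pos: [604.3, 144.3, 36.0]
eef_rot: [0.689, 0.724, 0.0, 0.0]
wrist_force: [0.8, 0.7, -0.7]
opening: 0.577
```

>>> {"name": "arm_command", "arguments": {
  "steps": [
    [[0, 0, 0.05], 0],
    [[0, 0, 0], 0],
    [[0, 0, 0], 0],
    [[0, 0, 0], 0],
    [[0, 0, 0], 0]
  ]
}}

```text
t: 32.75
ee_pos: [604.5, 144.3, 35.3]
eef_rot: [0.69, 0.724, 0.0, 0.0]
wrist_force: [-2.3, 0.0, 7.7]
opening: 0.577
```

>>> {"name": "arm_command", "arguments": {
  "steps": [
    [[0, 0, 0], 0],
    [[0, 0, 0], 0],
    [[0, 0, 0], 0],
    [[0, 0, 0], 0],
    [[0, 0, -0.4], 0]
  ],
  "grip": 76
}}

```text
t: 33.25
ee_pos: [602.9, 143.9, 45.1]
eef_rot: [0.69, 0.724, -0.001, -0.001]
wrist_force: [0.5, 0.3, -0.1]
opening: 0.864
```

>>> {"name": "arm_command", "arguments": {
  "steps": [
    [[0, 0, -1], 0],
    [[0, 0, -1], 0],
    [[0, 0, -1], 0],
    [[0, 0, -1], 0],
    [[0, 0, -1], 0]
  ]
}}

```text
t: 33.75
ee_pos: [604.1, 144.1, 198.4]
eef_rot: [0.69, 0.724, 0.0, 0.0]
wrist_force: [-0.2, -0.6, 0.3]
opening: 0.866
```

>>> {"name": "arm_command", "arguments": {
  "steps": [
    [[0, 0, -1], 0],
    [[0, 0, -1], 0],
    [[0, 0, -1], 0],
    [[0, 0, -0.8], 0],
    [[0, 0, 0], 0]
  ],
  "grip": 44
}}

```text
t: 34.25
ee_pos: [605.9, 144.6, 315.1]
eef_rot: [0.69, 0.724, 0.003, 0.002]
wrist_force: [1.2, 0.2, 0.5]
opening: 0.506
```

```bash
python3 shot.py wrist w17;python3 shot.py side s17 130 100 160 150 5
python3 - <<'E'
from h import *
path([(742,136.6,305,1.62)])
E
```

```text
34.25 [605.9 144.6 315.1] [1.2 0.2 0.5]
34.3 [604.9 144.3 312.6] [ 0.1  0.5 -1.1]
t 34.4 pos [604.  144.2 310.7] yaw 1.62 q [ 0.22  0.33  1.55  0.    1.25 -1.4 ] F [-0.3  0.8 -0.8] open 44.1
[[[-0.08,0.76,0.03],np.float64(-0.0)],[[-0.08,0.76,0.03],np.float64(-0.0)],[[-0.08,0.77,0.03],np.float64(-0.0)],[[-0.08,0.76,0.03],np.float64(-0.0)],[[-0.08,0.77,0.04],np.float64(-0.0)]]
[[[-0.08,0.76,0.03],np.float64(-0.0)],[[0,0,0],0],[[0,0,0],0],[[0,0,0],0],[[0,0,0],0]]
```

View pics/w17.png

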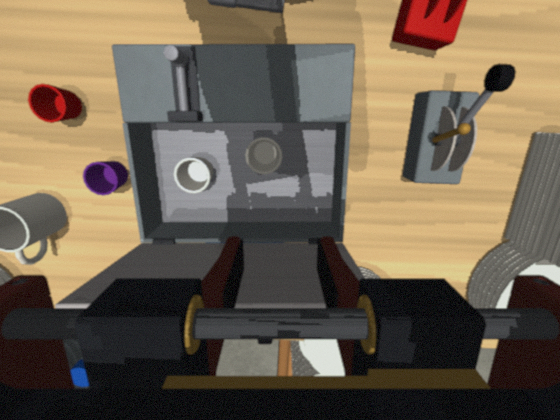

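View pics/s17_z.png

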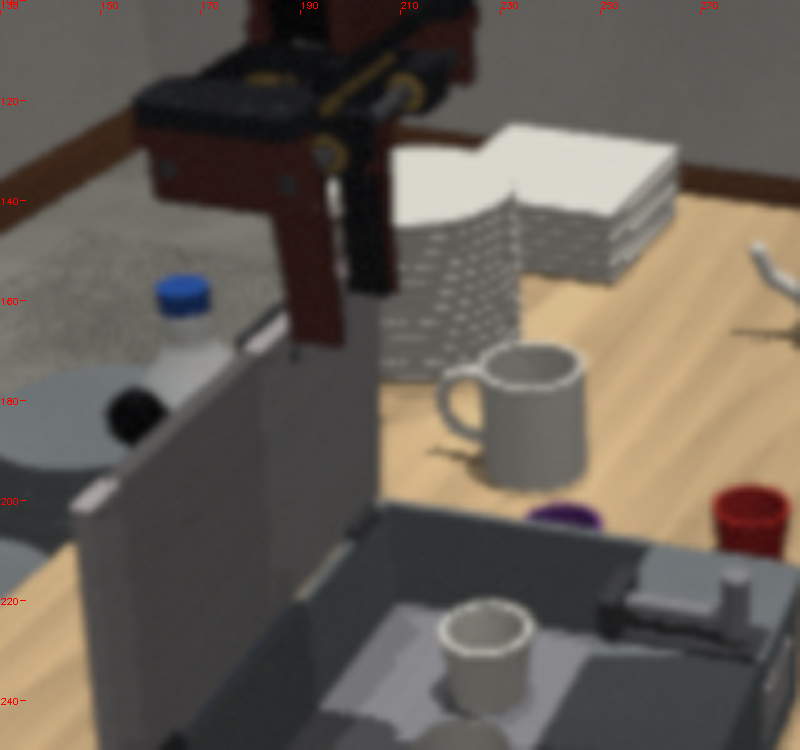

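>>> {"name": "arm_command", "arguments": {
  "steps": [
    [[-0.08, 0.78, 0], 0],
    [[-0.08, 0.78, 0], 0],
    [[-0.08, 0.78, 0], 0],
    [[-0.08, 0.77, 0], 0],
    [[-0.08, 0.77, 0], 0]
  ]
}}

```text
t: 34.85
ee_pos: [721.0, 137.7, 307.8]
eef_rot: [0.69, 0.724, -0.001, -0.001]
wrist_force: [0.4, 0.5, 0.1]
opening: 0.498
```

>>> {"name": "arm_command", "arguments": {
  "steps": [
    [[-0.08, 0.77, 0], 0],
    [[0, 0, 0], 0],
    [[0, 0, 0], 0],
    [[0, 0, 0], 0],
    [[0, 0, 0], 0]
  ]
}}

```text
t: 35.35
ee_pos: [743.3, 136.8, 310.2]
eef_rot: [0.689, 0.724, -0.0, -0.0]
wrist_force: [-0.1, -0.0, 0.0]
opening: 0.503
```

```bash
python3 shot.py wrist w18;python3 - <<'E'
from h import *
path([(743.6,136.7,219,1.62)])
E
```

```text
35.35 [743.3 136.8 310.2] [-0.1 -0.   0. ]
t 35.4 pos [743.5 136.8 310.5] yaw 1.62 q [ 0.17  0.55  1.22  0.    1.37 -1.45] F [-0.3  0.3  0.2] open 44.1
[[[0,0,0.76],np.float64(0.0)],[[0,0,0.76],np.float64(0.0)],[[0,0,0.77],np.float64(0.0)],[[0,0,0.76],np.float64(0.0)],[[0,0,0],0]]
```

View pics/w18.png

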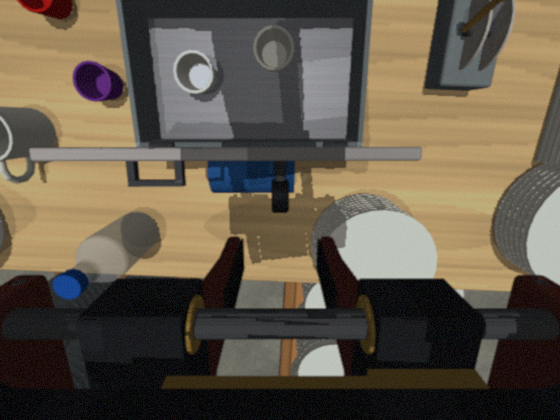

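>>> {"name": "arm_command", "arguments": {
  "steps": [
    [[0, 0, 0.76], 0],
    [[0, 0, 0.76], 0],
    [[0, 0, 0.76], 0],
    [[0, 0, 0.75], 0],
    [[0, 0, 0], 0]
  ]
}}

```text
t: 35.9
ee_pos: [741.8, 136.4, 216.0]
eef_rot: [0.689, 0.724, -0.002, -0.002]
wrist_force: [-0.4, -0.2, -0.2]
opening: 0.499
```

>>> {"name": "arm_command", "arguments": {
  "steps": [
    [[0, 0, 0], 0],
    [[0, 0, 0], 0],
    [[0, 0, 0], 0],
    [[0, 0, 0], 0],
    [[0, 0, 0], 0]
  ],
  "grip": 5,
  "newtons": 25
}}

```text
t: 36.4
ee_pos: [744.7, 136.7, 220.6]
eef_rot: [0.69, 0.724, 0.001, 0.0]
wrist_force: [-1.0, -0.6, 3.5]
opening: 0.151
```

```bash
python3 shot.py wrist w19;python3 shot.py side s19 130 100 160 150 5
python3 - <<'E'
import numpy as np
th=np.linspace(1.6,0,17)
x=-143*np.cos(th)+40*np.sin(th);z=143*np.sin(th)+40*np.cos(th)
print((np.diff(x)/30).round(2).tolist());print((-np.diff(z)/30).round(2).tolist())
E
```

```text
36.4 [744.7 136.7 220.6] [-1.  -0.6  3.5]
36.45 [744.7 136.7 220.6] [-1.3  0.   4.9]
[-0.48, -0.49, -0.49, -0.49, -0.49, -0.48, -0.47, -0.45, -0.42, -0.39, -0.36, -0.33, -0.29, -0.25, -0.2, -0.16]
[-0.12, -0.07, -0.03, 0.02, 0.07, 0.12, 0.17, 0.21, 0.26, 0.3, 0.34, 0.37, 0.4, 0.43, 0.45, 0.47]
```

View pics/w19.png

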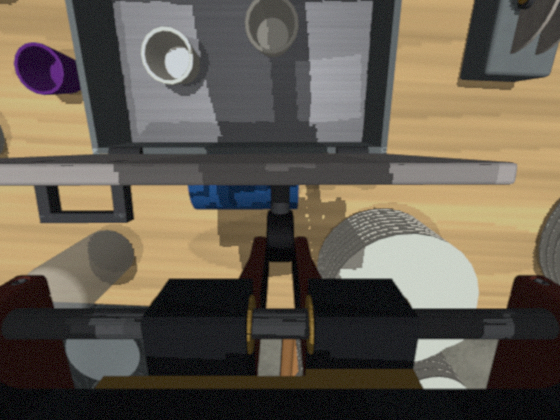

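>>> {"name": "arm_command", "arguments": {
  "steps": [
    [[0, 0, 0], 0],
    [[0, 0, 0], 0],
    [[0, -0.3, 0], 0],
    [[0, 0, 0], 0],
    [[0, 0, 0], 0]
  ],
  "grip": 30
}}

```text
t: 37.0
ee_pos: [734.8, 136.2, 219.3]
eef_rot: [0.689, 0.724, -0.0, -0.0]
wrist_force: [-0.1, 0.4, 0.6]
opening: 0.339
```

>>> {"name": "arm_command", "arguments": {
  "steps": [
    [[0, 0, 0], 0],
    [[0, 0, 0], 0],
    [[0, 0, 0], 0],
    [[0, 0, 0], 0],
    [[0, 0, 0], 0]
  ],
  "grip": 5,
  "newtons": 25
}}

```text
t: 37.5
ee_pos: [735.3, 136.2, 219.3]
eef_rot: [0.69, 0.724, 0.0, 0.0]
wrist_force: [1.0, 0.7, 0.8]
opening: 0.156
```

```bash
python3 shot.py wrist w20;python3 shot.py side s20 130 100 160 150 5
```

```text
37.5 [735.3 136.2 219.3] [1.  0.7 0.8]
37.55 [735.3 136.3 219.4] [ 0.3  0.6 -0.2]
```

View pics/w20.png

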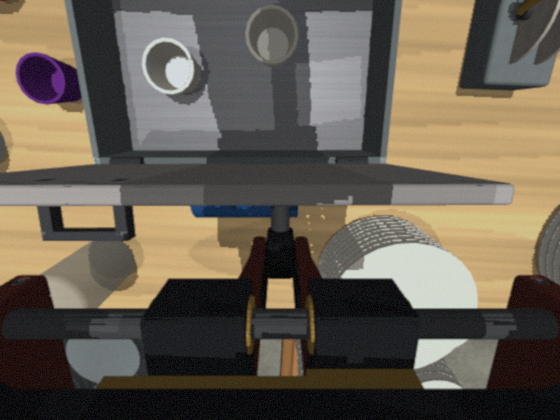

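View pics/s20_z.png

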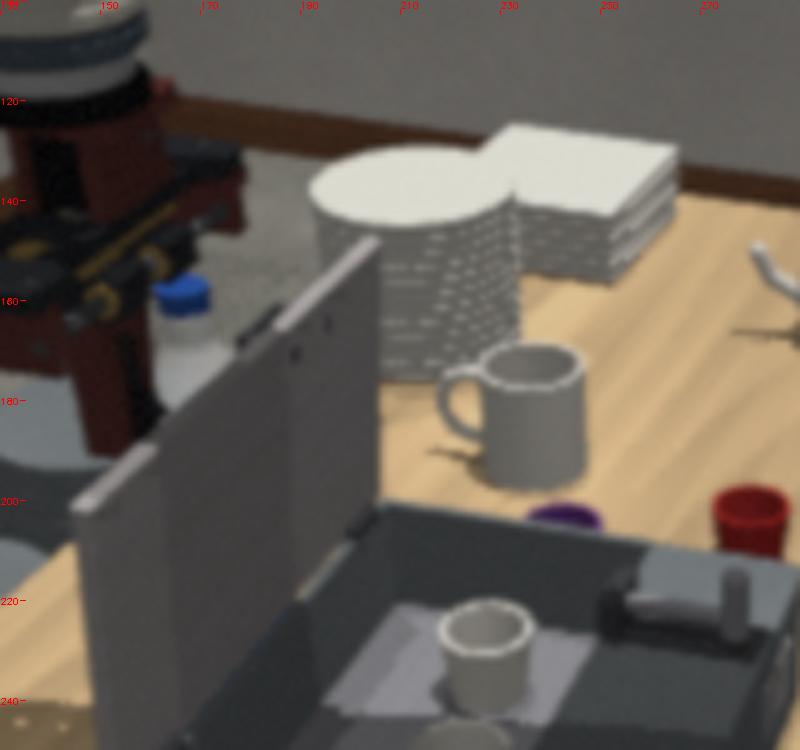

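Run:
```python
import numpy as np
th=np.linspace(1.53,-0.02,16)
x=-143*np.cos(th)+40*np.sin(th);z=143*np.sin(th)+40*np.cos(th)
print((np.diff(x)/30).round(2).tolist());print((-np.diff(z)/30).round(2).tolist())
```

```text
[-0.5, -0.51, -0.51, -0.51, -0.5, -0.48, -0.46, -0.44, -0.41, -0.37, -0.34, -0.29, -0.25, -0.2, -0.15]
[-0.09, -0.04, 0.01, 0.07, 0.12, 0.17, 0.22, 0.26, 0.31, 0.35, 0.39, 0.42, 0.45, 0.47, 0.49]
```

>>> {"name": "arm_command", "arguments": {
  "steps": [
    [[0, -0.5, -0.09], 0],
    [[0, -0.51, -0.04], 0],
    [[0, -0.51, 0.01], 0],
    [[0, -0.51, 0.07], 0],
    [[0, -0.5, 0.12], 0]
  ]
}}

```text
t: 38.1
ee_pos: [661.1, 132.5, 218.7]
eef_rot: [0.689, 0.724, 0.002, 0.002]
wrist_force: [5.8, -0.7, 1.2]
opening: 0.157
```

>>> {"name": "arm_command", "arguments": {
  "steps": [
    [[0, -0.48, 0.17], 0],
    [[0, -0.46, 0.22], 0],
    [[0, -0.44, 0.26], 0],
    [[0, -0.41, 0.31], 0],
    [[0, -0.37, 0.35], 0]
  ]
}}

```text
t: 38.6
ee_pos: [595.3, 129.1, 179.8]
eef_rot: [0.689, 0.724, 0.001, 0.001]
wrist_force: [-2.3, -1.5, 7.2]
opening: 0.16
```

>>> {"name": "arm_command", "arguments": {
  "steps": [
    [[0, -0.34, 0.39], 0],
    [[0, -0.29, 0.42], 0],
    [[0, -0.25, 0.45], 0],
    [[0, -0.2, 0.47], 0],
    [[0, -0.13, 0.42], 0]
  ]
}}

```text
t: 39.1
ee_pos: [557.3, 127.1, 113.4]
eef_rot: [0.689, 0.724, -0.001, -0.0]
wrist_force: [-4.3, -1.6, 4.9]
opening: 0.162
```

>>> {"name": "arm_command", "arguments": {
  "steps": [
    [[0, 0, 0.07], 0],
    [[0, 0, 0], 0],
    [[0, 0, 0], 0],
    [[0, 0, 0], 0],
    [[0, 0, 0], 0]
  ]
}}

```text
t: 39.6
ee_pos: [556.3, 127.1, 110.6]
eef_rot: [0.689, 0.724, -0.002, -0.001]
wrist_force: [-5.1, -1.3, -2.4]
opening: 0.153
```

```bash
python3 shot.py wrist w21;python3 shot.py side s21 130 150 160 150 5
```

```text
39.6 [556.3 127.1 110.6] [-5.1 -1.3 -2.4]
39.65 [556.3 127.1 110.6] [-6.2 -1.1 -3. ]
```

View pics/s21_z.png

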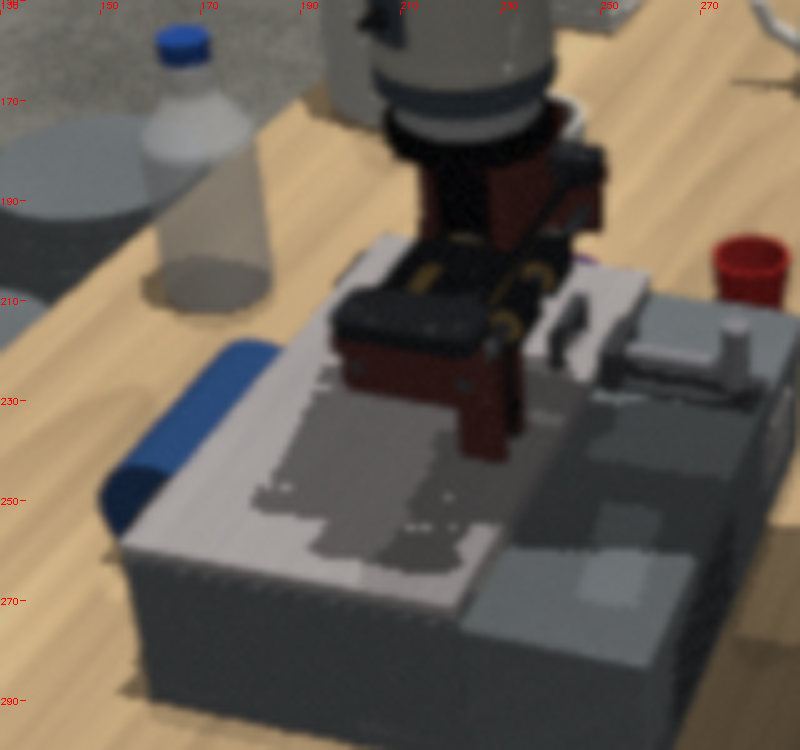

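>>> {"name": "arm_command", "arguments": {
  "steps": [
    [[0, 0, 0.1], 0],
    [[0, 0, 0.1], 0],
    [[0, 0, 0], 0],
    [[0, 0, 0], 0],
    [[0, 0, 0], 0]
  ]
}}

```text
t: 40.2
ee_pos: [557.5, 127.1, 107.2]
eef_rot: [0.689, 0.724, -0.001, -0.001]
wrist_force: [-9.5, -2.2, 18.9]
opening: 0.157
```

>>> {"name": "arm_command", "arguments": {
  "steps": [
    [[0, 0, 0], 0],
    [[0, 0, 0], 0],
    [[0, 0, 0], 0],
    [[0, 0, -0.5], 0],
    [[0, 0, -1], 0]
  ],
  "grip": 40
}}

```text
t: 40.7
ee_pos: [557.0, 127.2, 149.5]
eef_rot: [0.69, 0.724, -0.002, -0.001]
wrist_force: [1.4, 1.4, -0.9]
opening: 0.451
```

Run:
```python
from h import *
path([(556,127,185,1.62),(466.5,22.3,180,1.62)])
```

```text
t 40.7 pos [557.  127.2 149.5] yaw 1.62 q [ 0.2   0.44  1.8   0.    0.9  -1.42] F [ 1.4  1.4 -0.9] open 39.6
[[[0,-0.02,-0.59],np.float64(-0.0)],[[-0.01,-0.01,-0.59],np.float64(-0.0)],[[-0.83,-0.79,0.04],np.float64(-0.0)],[[-0.83,-0.79,0.04],np.float64(-0.0)],[[-0.84,-0.79,0.04],np.float64(-0.0)]]
[[[-0.83,-0.79,0.04],np.float64(-0.0)],[[0,0,0],0],[[0,0,0],0],[[0,0,0],0],[[0,0,0],0]]
```

>>> {"name": "arm_command", "arguments": {
  "steps": [
    [[0, 0, -0.5], 0],
    [[0, 0, -0.5], 0],
    [[-0.83, -0.79, 0], 0],
    [[-0.83, -0.79, 0], 0],
    [[-0.83, -0.79, 0], 0]
  ]
}}

```text
t: 41.2
ee_pos: [490.6, 48.8, 181.1]
eef_rot: [0.689, 0.725, 0.0, 0.0]
wrist_force: [1.0, -1.1, 0.1]
opening: 0.455
```

>>> {"name": "arm_command", "arguments": {
  "steps": [
    [[-0.83, -0.79, 0], 0],
    [[0, 0, 0], 0],
    [[0, 0, 0], 0],
    [[0, 0, 0], 0],
    [[0, 0, 0], 0]
  ]
}}

```text
t: 41.7
ee_pos: [469.7, 24.0, 180.6]
eef_rot: [0.689, 0.725, 0.0, 0.0]
wrist_force: [0.4, -0.6, 0.4]
opening: 0.458
```

```bash
python3 shot.py wrist w22;python3 shot.py side s22 130 150 160 150 5;python3 - <<'E'
from h import *
path([(466.5,22.3,120,1.62)])
E
```

```text
41.7 [469.7  24.  180.6] [ 0.4 -0.6  0.4]
41.75 [469.4  24.  180.5] [ 0.1 -0.5 -0.2]
t 41.8 pos [469.2  23.9 180.4] yaw 1.621 q [ 0.03  0.26  2.    0.    0.89 -1.6 ] F [-0.3 -0.7 -0.2] open 39.4
[[[-0.02,-0.03,0.67],np.float64(0.0)],[[-0.02,-0.03,0.67],np.float64(0.0)],[[-0.01,-0.03,0.67],np.float64(0.01)],[[0,0,0],0],[[0,0,0],0]]
```

View pics/w22.png

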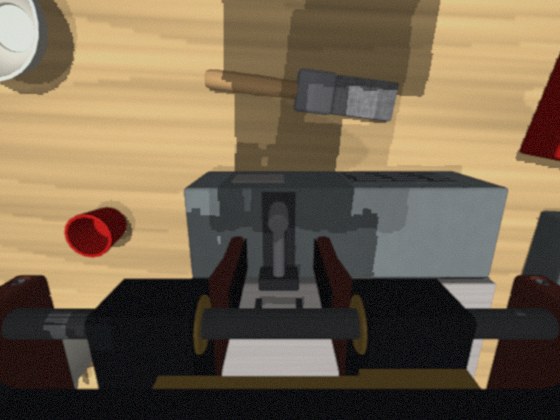

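View pics/s22_z.png

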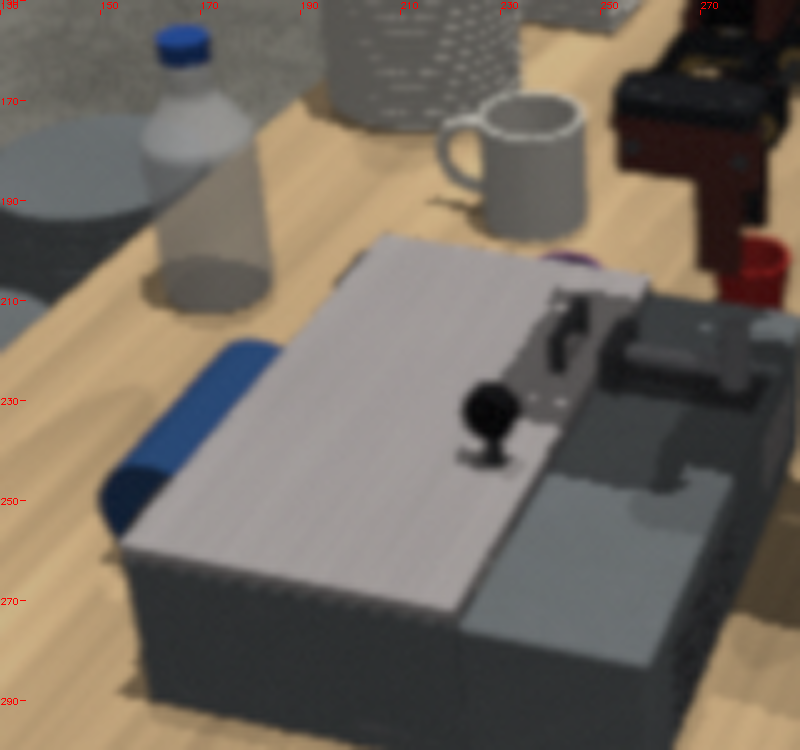

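>>> {"name": "arm_command", "arguments": {
  "steps": [
    [[0, -0.05, 0.7], 0],
    [[0, -0.05, 0.7], 0],
    [[0, 0, 0.63], 0],
    [[0, 0, 0], 0],
    [[0, 0, 0], 0]
  ]
}}

```text
t: 42.3
ee_pos: [465.8, 23.5, 119.5]
eef_rot: [0.689, 0.724, -0.0, -0.0]
wrist_force: [0.0, 0.2, 0.0]
opening: 0.455
```

>>> {"name": "arm_command", "arguments": {
  "steps": [
    [[0, 0, 0], 0],
    [[0, 0, 0], 0],
    [[0, 0, 0], 0],
    [[0, 0, 0], 0],
    [[0, 0, 0], 0]
  ],
  "grip": 5,
  "newtons": 20
}}

```text
t: 42.8
ee_pos: [466.2, 22.4, 120.1]
eef_rot: [0.689, 0.724, -0.0, 0.001]
wrist_force: [0.1, -6.5, 2.5]
opening: 0.177
```

>>> {"name": "arm_command", "arguments": {
  "steps": [
    [[0, 0.35, 0], 0],
    [[0, 0.35, 0], 0],
    [[0, 0.35, 0], 0],
    [[0, 0.35, 0], 0],
    [[0, 0, 0], 0]
  ]
}}

```text
t: 43.3
ee_pos: [507.7, 24.5, 119.9]
eef_rot: [0.689, 0.724, -0.001, 0.0]
wrist_force: [-1.6, -4.3, 4.0]
opening: 0.175
```

>>> {"name": "arm_command", "arguments": {
  "steps": [
    [[0, 0.1, 0], 0],
    [[0, 0.1, 0], 0],
    [[0, 0, 0], 0],
    [[0, 0, 0], 0],
    [[0, 0, 0], 0]
  ]
}}

```text
t: 43.8
ee_pos: [509.2, 24.6, 119.5]
eef_rot: [0.689, 0.724, -0.004, -0.003]
wrist_force: [-13.4, -5.8, 14.0]
opening: 0.173
```

Force rises at the end stop. Releasing, then checking the bolt in the pictures.

>>> {"name": "arm_command", "arguments": {
  "steps": [
    [[0, 0, 0], 0],
    [[0, 0, 0], 0],
    [[0, 0, 0], 0],
    [[0, 0, -0.5], 0],
    [[0, 0, -1], 0]
  ],
  "grip": 40
}}

```text
t: 44.3
ee_pos: [512.3, 25.7, 163.2]
eef_rot: [0.689, 0.724, -0.001, -0.002]
wrist_force: [0.5, 0.1, 0.5]
opening: 0.453
```

Run:
```python
from h import *
path([(505,25,210,1.62),(400,200,220,1.585),(420,377,220,1.585)])
```

```text
t 44.3 pos [512.3  25.7 163.2] yaw 1.62 q [ 0.03  0.35  1.92  0.    0.88 -1.59] F [0.5 0.1 0.5] open 39.8
[[[0,-0.12,-0.78],np.float64(0.0)],[[-0.01,-0.12,-0.78],np.float64(0.0)],[[0.86,-0.46,-0.05],np.float64(0.05)],[[0.85,-0.46,-0.05],np.float64(0.05)],[[0.85,-0.47,-0.05],np.float64(0.05)]]
[[[0.85,-0.47,-0.05],np.float64(0.05)],[[0.85,-0.48,-0.04],np.float64(0.04)],[[0.85,-0.48,-0.05],np.float64(0.05)],[[0.84,-0.48,-0.04],np.float64(0.04)],[[0.84,0.11,0],np.float64(0.0)]]
[[[0.84,0.11,0],np.float64(0.0)],[[0.84,0.11,0],np.float64(0.0)],[[0.84,0.1,0],np.float64(0.0)],[[0.84,0.11,0],np.float64(0.0)],[[0.84,0.1,0],np.float64(0.0)]]
[[[0.85,0.11,0],np.float64(0.0)],[[0,0,0],0],[[0,0,0],0],[[0,0,0],0],[[0,0,0],0]]
```

>>> {"name": "arm_command", "arguments": {
  "steps": [
    [[0, -0.1, -0.8], 0],
    [[0, -0.1, -0.8], 0],
    [[0.85, -0.46, 0], 0.05],
    [[0.85, -0.46, 0], 0.05],
    [[0.85, -0.46, 0], 0.05]
  ]
}}

```text
t: 44.8
ee_pos: [462.8, 100.7, 212.9]
eef_rot: [0.696, 0.719, 0.001, 0.0]
wrist_force: [0.5, 0.5, -0.1]
opening: 0.454
```

>>> {"name": "arm_command", "arguments": {
  "steps": [
    [[0.85, -0.46, 0], 0.05],
    [[0.85, -0.46, 0], 0.05],
    [[0.85, -0.46, 0], 0.05],
    [[0.85, 0, 0], 0.05],
    [[0.85, 0.15, 0], 0]
  ]
}}

```text
t: 45.3
ee_pos: [422.5, 227.5, 212.7]
eef_rot: [0.702, 0.712, 0.0, 0.0]
wrist_force: [0.7, 0.3, 0.6]
opening: 0.458
```

>>> {"name": "arm_command", "arguments": {
  "steps": [
    [[0.85, 0.15, 0], 0],
    [[0.85, 0.15, 0], 0],
    [[0.85, 0.15, 0], 0],
    [[0.85, 0.15, 0], 0],
    [[0.7, 0.15, 0], 0]
  ]
}}

```text
t: 45.8
ee_pos: [444.3, 351.2, 212.5]
eef_rot: [0.702, 0.712, 0.0, -0.0]
wrist_force: [-0.7, 0.5, 0.5]
opening: 0.455
```

```bash
python3 shot.py wrist w23;python3 shot.py top t23 90 120 200 140 4;python3 shot.py side s23 130 150 180 150 4
python3 - <<'E'
from h import *
path([(473,377.5,210,1.585)])
E
```

```text
45.8 [444.3 351.2 212.5] [-0.7  0.5  0.5]
45.85 [445.2 353.8 212.7] [0.8 2.  0.3]
45.9 [444.7 352.  212.5] [0.7 0.1 0.1]
t 46.0 pos [444.1 350.4 212.3] yaw 1.585 q [ 0.65  0.35  1.77 -0.    1.02 -0.94] F [ 0.1  0.1 -0.4] open 39.6
[[[0.44,0.49,0.04],np.float64(-0.0)],[[0.45,0.49,0.04],np.float64(-0.0)],[[0,0,0],0],[[0,0,0],0],[[0,0,0],0]]
```

View pics/t23_z.png

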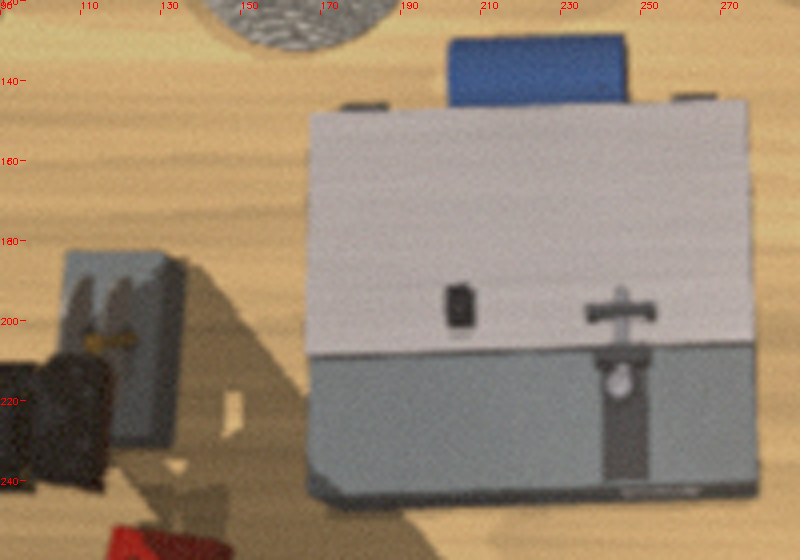

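View pics/s23_z.png

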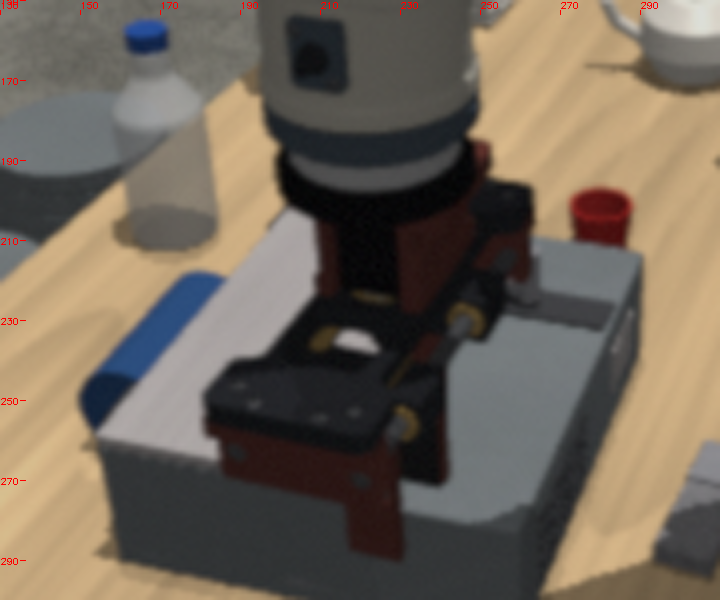

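View pics/w23.png

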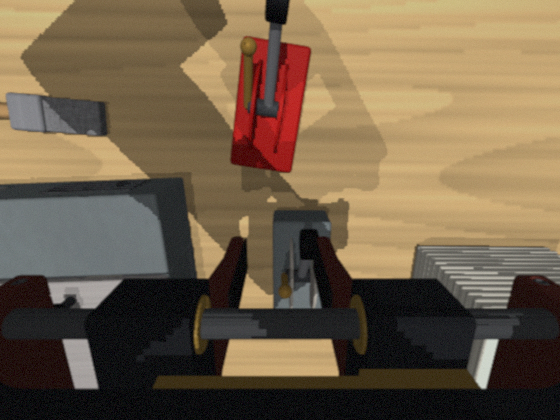

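>>> {"name": "arm_command", "arguments": {
  "steps": [
    [[0.45, 0.49, 0], 0],
    [[0.45, 0.49, 0], 0],
    [[0, 0, 0], 0],
    [[0, 0, 0], 0],
    [[0, 0, 0], 0]
  ]
}}

```text
t: 46.45
ee_pos: [472.3, 375.7, 212.2]
eef_rot: [0.703, 0.711, -0.001, -0.0]
wrist_force: [0.2, 0.1, -0.1]
opening: 0.457
```

>>> {"name": "arm_command", "arguments": {
  "steps": [
    [[0, 0, 0.8], 0],
    [[0, 0, 0.8], 0],
    [[0, 0, 0.8], 0],
    [[0, 0, 0.8], 0],
    [[0, 0, 0], 0]
  ]
}}

```text
t: 46.95
ee_pos: [470.7, 374.7, 113.7]
eef_rot: [0.703, 0.711, -0.003, -0.0]
wrist_force: [0.1, 0.5, -0.2]
opening: 0.452
```

```bash
python3 shot.py wrist w24;python3 shot.py side s24 130 200 180 150 4
python3 - <<'E'
from h import *
path([(473,377.5,117,1.585)])
E
```

```text
46.95 [470.7 374.7 113.7] [ 0.1  0.5 -0.2]
47.0 [471.8 375.6 115.5] [-0.4  0.2  0.5]
t 47.0 pos [472.7 376.4 116.7] yaw 1.583 q [ 0.65  0.53  1.74 -0.    0.87 -0.93] F [ 0.6 -0.3 -0.6] open 40.1
[[[0.04,0.01,-0.01],np.float64(-0.02)],[[0,0,0],0],[[0,0,0],0],[[0,0,0],0],[[0,0,0],0]]
```

View pics/w24.png

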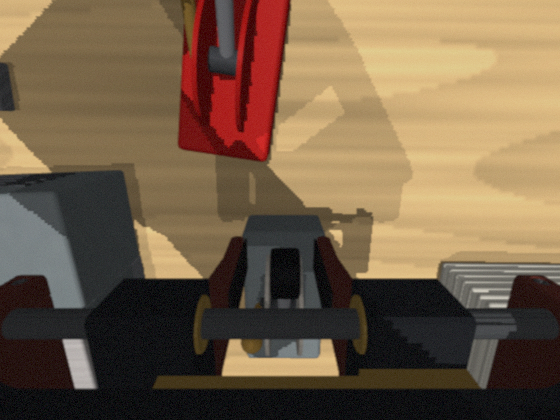

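View pics/s24_z.png

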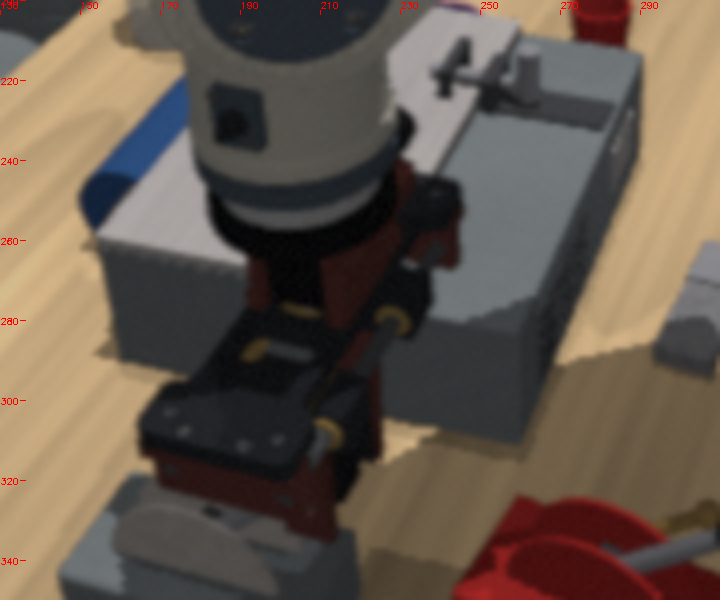

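>>> {"name": "arm_command", "arguments": {
  "steps": [
    [[0, 0, 0], 0],
    [[0, 0, 0], 0],
    [[0, 0, 0], 0],
    [[0, 0, 0], 0],
    [[0, 0, 0], 0]
  ],
  "grip": 5,
  "newtons": 15
}}

```text
t: 47.55
ee_pos: [473.5, 377.4, 117.4]
eef_rot: [0.703, 0.712, 0.001, 0.0]
wrist_force: [-1.5, 0.4, 5.8]
opening: 0.184
```

>>> {"name": "arm_command", "arguments": {
  "steps": [
    [[0, 0.45, -0.39], 0],
    [[0, 0.52, -0.3], 0],
    [[0, 0.56, -0.2], 0],
    [[0, 0, 0], 0],
    [[0, 0, 0], 0]
  ]
}}

```text
t: 48.05
ee_pos: [520.1, 378.0, 143.7]
eef_rot: [0.703, 0.711, 0.002, 0.001]
wrist_force: [3.3, 2.1, 2.2]
opening: 0.183
```

>>> {"name": "arm_command", "arguments": {
  "steps": [
    [[0, 0, 0], 0],
    [[0, 0, 0], 0],
    [[0, 0, 0], 0],
    [[0, 0, 0], 0],
    [[0, 0, 0], 0]
  ],
  "grip": 40
}}

```text
t: 48.55
ee_pos: [518.7, 377.4, 143.0]
eef_rot: [0.703, 0.712, -0.0, -0.0]
wrist_force: [-0.8, -0.3, 0.4]
opening: 0.455
```

>>> {"name": "arm_command", "arguments": {
  "steps": [
    [[0, 0, -1], 0],
    [[0, 0, -1], 0],
    [[0, -0.5, -1], 0],
    [[0, -1, -0.3], 0],
    [[0, 0, 0], 0]
  ]
}}

```text
t: 49.05
ee_pos: [472.1, 377.2, 244.1]
eef_rot: [0.702, 0.712, 0.001, -0.0]
wrist_force: [-0.3, 0.3, -0.1]
opening: 0.455
```

```bash
python3 shot.py wrist w25;python3 shot.py side s25 130 250 160 120 5;python3 shot.py top t25 80 160 100 90 6
```

```text
49.05 [472.1 377.2 244.1] [-0.3  0.3 -0.1]
49.1 [473.2 377.1 243.2] [-0.  -0.3 -0.4]
49.15 [473.8 377.  242.5] [-0.5  0.3  0.1]
```

View pics/w25.png

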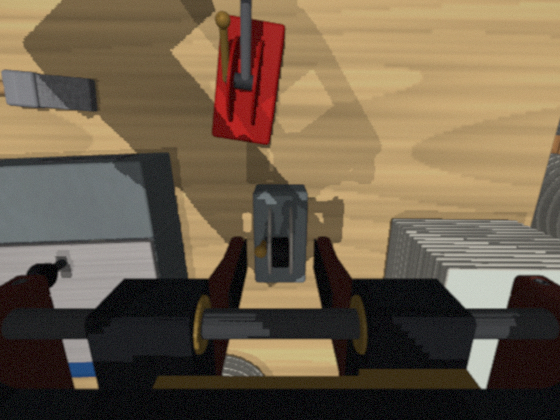

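View pics/s25_z.png

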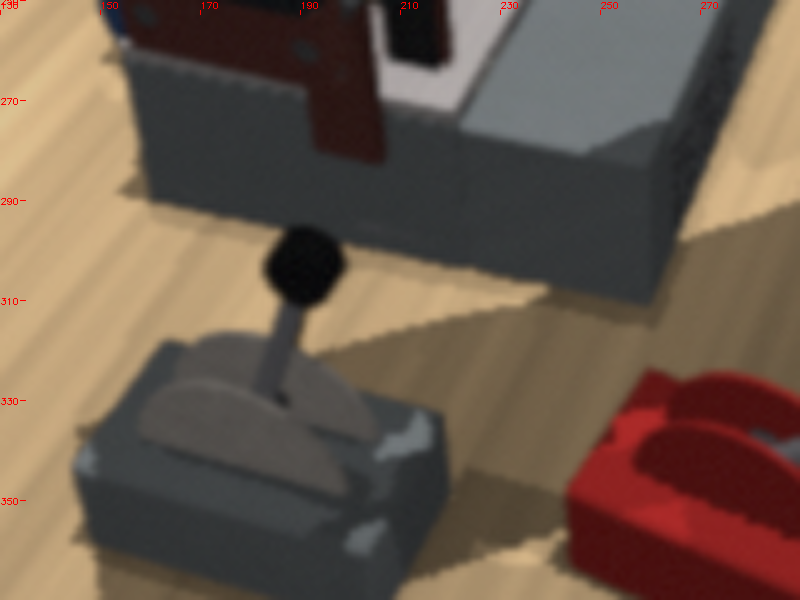

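View pics/t25_z.png

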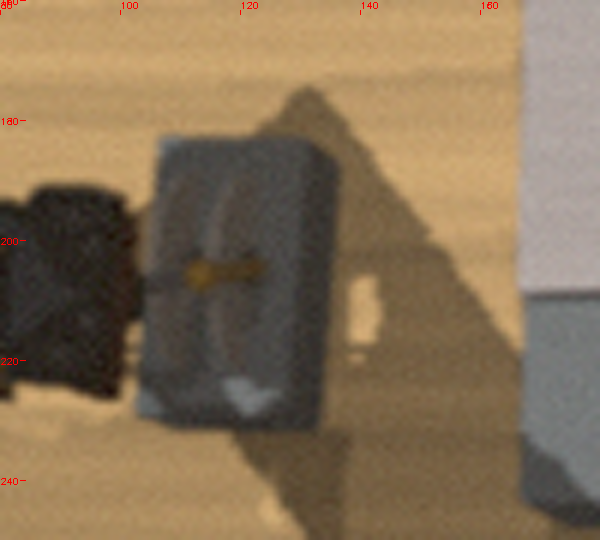

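Run:
```python
import cv2
im=cv2.imread('pics/w25.png');x,y,w,h,k=235,175,90,115,5
c=cv2.convertScaleAbs(cv2.resize(im[y:y+h,x:x+w],None,fx=k,fy=k,interpolation=cv2.INTER_CUBIC),alpha=1.8,beta=20)
cv2.imwrite('pics/w25z.png',c)
from h import *
import pickle
w,s=pickle.load(open('pics/w25.pkl','rb'))
c=(544.7,378,.014)
for a in (.45,.5,.55,.6,.65):
    L=fr(*c,(100*np.sin(a-.8),0,60+100*np.cos(a-.8)));I=fr(*c,(62*np.sin(a-.8),-21,60+62*np.cos(a-.8)))
    print(a,'side L',proj('side',L)[0].round(1),'I',proj('side',I)[0].round(1),'wrist L',proj(w,L)[0].round(1),'I',proj(w,I)[0].round(1))
```

```text
0.45 side L [192.2 303.7] I [193.3 307.6] wrist L [279.1 249.1] I [259.5 246. ]
0.5 side L [189.7 302.4] I [191.9 306.9] wrist L [279.1 254.5] I [259.5 249. ]
0.55 side L [187.2 301.3] I [190.4 306.2] wrist L [279.1 259.8] I [259.5 251.9]
0.6 side L [184.8 300.2] I [188.9 305.6] wrist L [279.1 265.1] I [259.5 254.7]
0.65 side L [182.3 299.3] I [187.5 305. ] wrist L [279.1 270.2] I [259.6 257.6]
```

View pics/w25z.png

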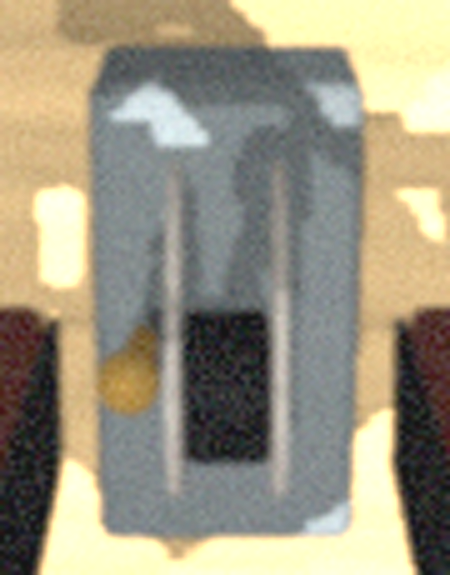

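>>> {"name": "arm_command", "arguments": {
  "steps": [
    [[0, 0.75, 0], 0],
    [[0, 0.73, 0.3], 0],
    [[0, 0, 1], 0],
    [[0, 0, 1], 0],
    [[0, 0, 0.95], 0]
  ]
}}

```text
t: 49.7
ee_pos: [519.0, 376.9, 142.3]
eef_rot: [0.703, 0.711, -0.001, -0.0]
wrist_force: [-0.0, 0.6, 0.6]
opening: 0.453
```

>>> {"name": "arm_command", "arguments": {
  "steps": [
    [[0, 0, 0], 0],
    [[0, 0, 0], 0],
    [[0, 0, 0], 0],
    [[0, 0, 0], 0],
    [[0, 0, 0], 0]
  ]
}}

```text
t: 50.2
ee_pos: [519.0, 377.9, 146.1]
eef_rot: [0.703, 0.712, 0.001, 0.0]
wrist_force: [0.6, -0.0, -0.3]
opening: 0.458
```

>>> {"name": "arm_command", "arguments": {
  "steps": [
    [[0, 0, 0], 0],
    [[0, 0, 0], 0],
    [[0, 0, 0], 0],
    [[0, 0, 0], 0],
    [[0, 0, 0], 0]
  ],
  "grip": 5,
  "newtons": 20
}}

```text
t: 50.7
ee_pos: [518.4, 377.9, 144.9]
eef_rot: [0.703, 0.712, 0.0, -0.0]
wrist_force: [-0.8, 3.2, 0.6]
opening: 0.183
```

>>> {"name": "arm_command", "arguments": {
  "steps": [
    [[0, 0.1, -0.03], 0],
    [[0, 0.12, -0.03], 0],
    [[0, 0, 0], 0],
    [[0, 0, 0], 0],
    [[0, 0, 0], 0]
  ]
}}

```text
t: 51.2
ee_pos: [524.1, 378.0, 146.2]
eef_rot: [0.703, 0.711, -0.001, -0.001]
wrist_force: [-3.4, 4.2, 0.1]
opening: 0.175
```

>>> {"name": "arm_command", "arguments": {
  "steps": [
    [[0, 0, 0], 0],
    [[0, 0, 0], 0],
    [[0, 0, 0], 0],
    [[0, 0, 0], 0],
    [[0, 0, -0.3], 0]
  ],
  "grip": 40
}}

```text
t: 51.7
ee_pos: [524.4, 376.9, 154.6]
eef_rot: [0.703, 0.711, -0.001, -0.0]
wrist_force: [-0.5, 0.7, -0.2]
opening: 0.454
```

>>> {"name": "arm_command", "arguments": {
  "steps": [
    [[0, 0, -1], 0],
    [[0, 0, -1], 0],
    [[0, -0.6, -1], 0],
    [[0, -1, 0], 0],
    [[0, 0, 0], 0]
  ]
}}

```text
t: 52.2
ee_pos: [474.9, 377.0, 247.3]
eef_rot: [0.702, 0.712, 0.001, -0.0]
wrist_force: [-0.1, 0.2, -0.0]
opening: 0.457
```

>>> {"name": "arm_command", "arguments": {
  "steps": [
    [[0, 0, 0], 0],
    [[0, 0, 0], 0],
    [[0, 0, 0], 0],
    [[0, 0, 0], 0],
    [[0, 0, 0], 0]
  ]
}}

```text
t: 52.7
ee_pos: [477.3, 376.8, 245.1]
eef_rot: [0.703, 0.711, -0.0, -0.0]
wrist_force: [-0.8, -0.1, 0.2]
opening: 0.455
```

```bash
python3 shot.py wrist w26 235 175 90 115 5;python3 shot.py side s26 130 250 160 120 5
python3 - <<'E'
from h import *
import pickle
w,s=pickle.load(open('pics/w26.pkl','rb'))
c=(544.7,378,.014)
for a in (.45,.5,.55,.6,.65):
    L=fr(*c,(100*np.sin(a-.8),0,60+100*np.cos(a-.8)));I=fr(*c,(62*np.sin(a-.8),-21,60+62*np.cos(a-.8)))
    print(a,'side L',proj('side',L)[0].round(1),'I',proj('side',I)[0].round(1),'wrist L',proj(w,L)[0].round(1),'I',proj(w,I)[0].round(1))
E
```

```text
52.7 [477.3 376.8 245.1] [-0.8 -0.1  0.2]
52.75 [477.2 376.8 245.1] [0.1 0.5 0.1]
0.45 side L [192.2 303.7] I [193.3 307.6] wrist L [279.8 243.8] I [260.2 241.4]
0.5 side L [189.7 302.4] I [191.9 306.9] wrist L [279.8 249.2] I [260.2 244.3]
0.55 side L [187.2 301.3] I [190.4 306.2] wrist L [279.8 254.5] I [260.2 247.2]
0.6 side L [184.8 300.2] I [188.9 305.6] wrist L [279.8 259.8] I [260.2 250.1]
0.65 side L [182.3 299.3] I [187.5 305. ] wrist L [279.8 265. ] I [260.2 253. ]
```

View pics/w26_z.png

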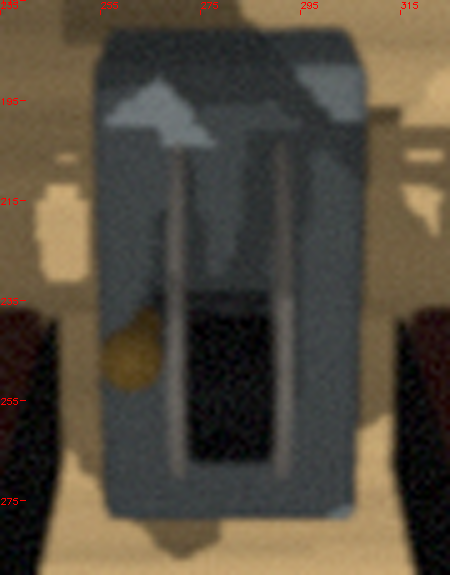

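View pics/s26_z.png

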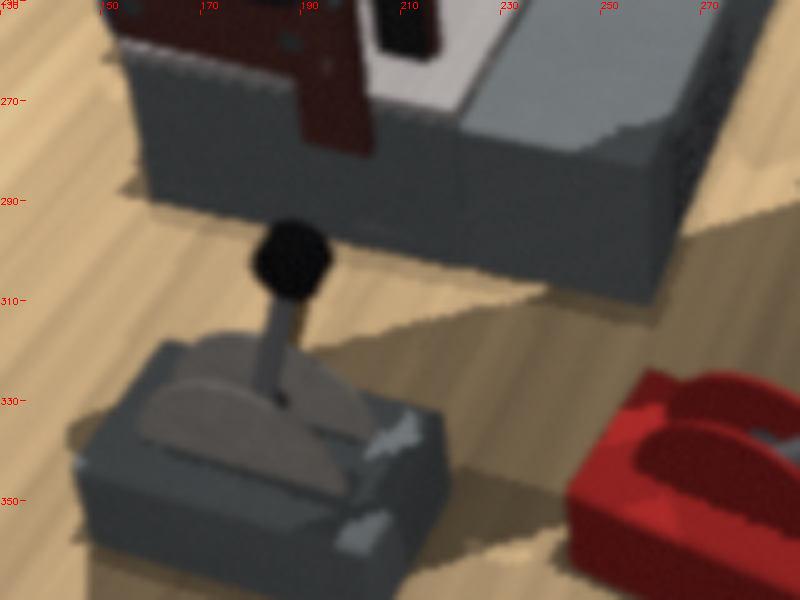

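```bash
python3 shot.py top t27; python3 shot.py side s27
```

```text
52.8 [477.2 376.9 245.2] [-0.3 -1.2  0.3]
52.85 [477.1 376.9 245.3] [-0.2 -0.1  0. ]
```

View pics/t27.png

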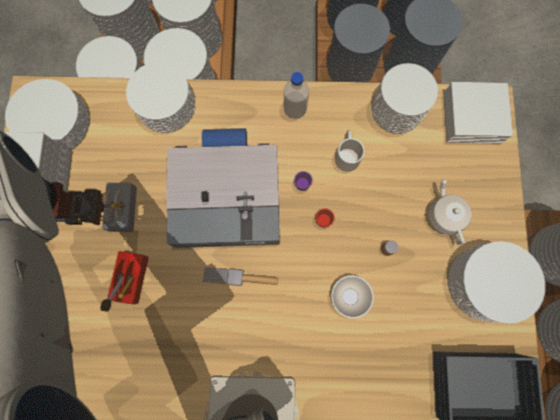

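View pics/s27.png

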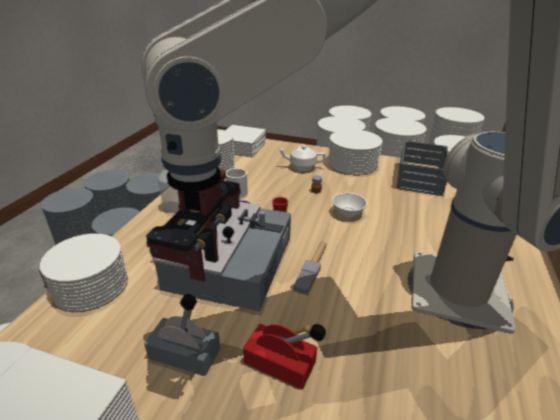

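The top view shows no white cup left on the bench. The lid is shut with the bolt through its keeper at (245,205), and the other items are where they started.

Run:
```python
from cell import *
print(hand_in())
```

```text
the job is handed in; nothing more can be done
None
```

I handed the job in at about 53 s of the 210 s allowed, with every step done in the order asked; `hand_in()` gives no verdict.

1. **Opening:** I pulled the fan lever back to its stop, drew the bolt fully back (about 40 mm) and raised the lid to about 1.53–1.6 rad.
2. **Cups:** Only two white cups were present. Both were standing upright on the chamber floor when last seen, just before I shut the lid.
3. **Closing:** I shut the lid and pressed it down, pushed the bolt home to its stop through the keeper, and set the fan lever last.

**Last checks:**
- **Lid and bolt:** In the camera images the lid is shut, and the bolt is back at the same pixels as at the start.
- **Lever:** It reads about 0.53 rad against an index of about 0.53–0.54. The first setting was about 0.06 rad short, so I corrected it once. The first top-camera reading of the index was 0.57, a little off from the other two cameras, but still within the 0.08 rad tolerance.
- **Other items:** The index and the other things on the bench look unmoved. No cup was seen to be knocked.
- **Forces:** The largest wrist force I read was about 22 N.

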